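# Restock the coffee caddy

### The job

Restock the oak coffee caddy. First lower the pile of thick coasters into the snug coaster slot, tilting it in one end first along an end wall and then letting it down flat; then put the thin coasters in on top of them the same way. When all the coasters lie flat and fully down in the slot, tip the coffee pods off the open end of the tray into the pod bay (pick up any that stray), having lifted off its lid; finally set the emptied tray back flat in the middle of its mat and put the lid squarely back on the bay, and leave the mug, the tin and the honey pot alone.

Things in the scene. Friction and masses are not known exactly. Their poses are not given: they have to be found in the camera images.
- caddy: oak caddy fixed to the counter: base plate 164 x 272 x 8 mm carrying a coaster slot (towards its +y) and a pod bay (towards its -y), 45 mm of free space between their walls; origin at the centre of the base's underside, x away from the robot within about 0.2 rad, z up
- slot (a point): centre of the coaster slot's floor (8 mm above the counter), axes as the caddy's. The slot is open on top, inside 98 mm along x and 64 mm along y, walls 6 mm thick rising 55 mm above this floor. Each of the two long walls (at y = +-32 mm) has a finger gap 48 mm wide in its middle (x = -24 to +24 mm), open from the top down to the floor
- bay (a point): centre of the pod bay's floor (8 mm above the counter), axes as the caddy's: an open bin 150 mm along x and 140 mm along y inside, walls 6 mm thick rising 75 mm above this floor; a loose lid covers it at the start
- lid: loose oak lid of the pod bay, 220 g: a plate 160 x 150 x 8 mm that rests on the bay's walls, with a plug 142 x 132 mm underneath reaching 5 mm down inside them; origin at the centre of the plate's underside (75 mm above the bay's floor when it is on), axes as the caddy's at the start
- lid_grip (a point): on the lid's brass bar knob, 24 mm above the lid's origin: the knob is 44 mm along the lid's x, 14 mm along its y, and rises from the plate's top (8 mm) to 34 mm above the lid's origin
- mat: black rubber mat fixed to the counter, 210 x 150 x 3 mm, origin at the centre of its underside
- tray: smooth aluminium serving tray, 280 g, 170 mm (x) x 110 mm (y), floor 4 mm thick, 4 mm walls rising 28 mm above its underside on both long sides and on the +x end; the -x end is open so that things slide off there once it is tipped about 25 degrees or more; it starts standing on the mat. Origin at the centre of its underside
- spout (a point): middle of the tray's open -x end, on the floor's upper face (85 mm from the tray's origin), axes as the tray's
- handle (a point): centre of the tray's bridge handle, 80 mm above the middle of its underside: a straight wooden bar along the tray's y, 110 mm long, 14 mm wide (x), 18 mm high (z), carried on two thin uprights at its ends; pods fit beneath it
- thick1: thick oblong coaster 1, pale wood, 90 x 60 x 10 mm (45 g); origin at the centre of its underside, x along the 90 mm, y along the 60 mm, z out of its top; number 1 starts lowest in its pile
- thick2: thick oblong coaster 2, pale wood, 90 x 60 x 10 mm (45 g); origin at the centre of its underside, x along the 90 mm, y along the 60 mm, z out of its top; number 1 starts lowest in its pile
- thick3: thick oblong coaster 3, pale wood, 90 x 60 x 10 mm (45 g); origin at the centre of its underside, x along the 90 mm, y along the 60 mm, z out of its top; number 1 starts lowest in its pile; may be absent
- thin1: thin oblong coaster 1, cork, 90 x 60 x 6 mm (28 g); origin at the centre of its underside, x along the 90 mm, y along the 60 mm, z out of its top; number 1 starts lowest in its pile
- thin2: thin oblong coaster 2, cork, 90 x 60 x 6 mm (28 g); origin at the centre of its underside, x along the 90 mm, y along the 60 mm, z out of its top; number 1 starts lowest in its pile
- thin3: thin oblong coaster 3, cork, 90 x 60 x 6 mm (28 g); origin at the centre of its underside, x along the 90 mm, y along the 60 mm, z out of its top; number 1 starts lowest in its pile; may be absent
- pod1: brass-coloured coffee pod, 18 g: a foil rim of 37 mm diameter and 3 mm height below, a cylinder of 30 mm diameter above, 27 mm high in all; starts standing on the tray, rim down; origin at the centre of its rim's underside, z along its axis; may be absent
- pod2: brass-coloured coffee pod, 18 g: a foil rim of 37 mm diameter and 3 mm height below, a cylinder of 30 mm diameter above, 27 mm high in all; starts standing on the tray, rim down; origin at the centre of its rim's underside, z along its axis; may be absent
- pod3: brass-coloured coffee pod, 18 g: a foil rim of 37 mm diameter and 3 mm height below, a cylinder of 30 mm diameter above, 27 mm high in all; starts standing on the tray, rim down; origin at the centre of its rim's underside, z along its axis; may be absent
- pod4: brass-coloured coffee pod, 18 g: a foil rim of 37 mm diameter and 3 mm height below, a cylinder of 30 mm diameter above, 27 mm high in all; starts standing on the tray, rim down; origin at the centre of its rim's underside, z along its axis; may be absent
- pod5: brass-coloured coffee pod, 18 g: a foil rim of 37 mm diameter and 3 mm height below, a cylinder of 30 mm diameter above, 27 mm high in all; starts standing on the tray, rim down; origin at the centre of its rim's underside, z along its axis; may be absent
- pod6: brass-coloured coffee pod, 18 g: a foil rim of 37 mm diameter and 3 mm height below, a cylinder of 30 mm diameter above, 27 mm high in all; starts standing on the tray, rim down; origin at the centre of its rim's underside, z along its axis; may be absent
- mug: bystander: blue mug, 80 mm diameter, 85 mm high, origin at the centre of its underside
- tin: bystander: round brass tin with a knob, 92 mm diameter, 106 mm high, origin at the centre of its underside
- honeypot: bystander: amber glass pot, 68 mm diameter, 70 mm high, origin at the centre of its underside
There are look-alikes about, which are no part of the job. What is shaped like the pod5 but green is not meant.

How it is judged:
On the way, in this order (a step that is already met when the one before it is completed fails the run):
1. a thick coaster is inside the slot's mouth with one end lower (tilted over 0.1 rad) (((x of thick1 in the frame of slot between -0.015 and 0.015 m and y of thick1 in the frame of slot between -0.01 and 0.01 m and z of thick1 in the frame of slot between 0 and 0.058 m and angle between thick1's own z axis and vertical above 0.1 rad) or (x of thick2 in the frame of slot between -0.015 and 0.015 m and y of thick2 in the frame of slot between -0.01 and 0.01 m and z of thick2 in the frame of slot between 0 and 0.058 m and angle between thick2's own z axis and vertical above 0.1 rad))), for 0.1 s.
2. all thick coasters lie flat at the bottom of the slot (x of thick1 in the frame of slot between -0.008 and 0.008 m and y of thick1 in the frame of slot between -0.006 and 0.006 m and z of thick1 in the frame of slot between -0.004 and 0.0245 m and angle between each of thick1, thick2, thick3's own z axis and vertical below 0.08 rad and x of thick2 in the frame of slot between -0.008 and 0.008 m and y of thick2 in the frame of slot between -0.006 and 0.006 m and z of thick2 in the frame of slot between -0.004 and 0.0245 m and x of thick3 in the frame of slot between -0.008 and 0.008 m and y of thick3 in the frame of slot between -0.006 and 0.006 m and z of thick3 in the frame of slot between -0.004 and 0.0245 m), for 0.2 s.
3. a thin coaster is inside the slot's mouth with one end lower (tilted over 0.1 rad) (((x of thin1 in the frame of slot between -0.015 and 0.015 m and y of thin1 in the frame of slot between -0.01 and 0.01 m and z of thin1 in the frame of slot between 0 and 0.058 m and angle between thin1's own z axis and vertical above 0.1 rad) or (x of thin2 in the frame of slot between -0.015 and 0.015 m and y of thin2 in the frame of slot between -0.01 and 0.01 m and z of thin2 in the frame of slot between 0 and 0.058 m and angle between thin2's own z axis and vertical above 0.1 rad))), for 0.1 s.
4. all thin coasters lie flat in the slot on top of the thick ones (all of step 2 and x of thin1 in the frame of slot between -0.008 and 0.008 m and y of thin1 in the frame of slot between -0.006 and 0.006 m and z of thin1 in the frame of slot between -0.004 and 0.0465 m and angle between each of thin1, thin2, thin3's own z axis and vertical below 0.08 rad and x of thin2 in the frame of slot between -0.008 and 0.008 m and y of thin2 in the frame of slot between -0.006 and 0.006 m and z of thin2 in the frame of slot between -0.004 and 0.0465 m and x of thin3 in the frame of slot between -0.008 and 0.008 m and y of thin3 in the frame of slot between -0.006 and 0.006 m and z of thin3 in the frame of slot between -0.004 and 0.0465 m), for 0.2 s.
5. the tray is tipped over 0.35 rad with its open end over the pod bay (angle between tray's own z axis and vertical above 0.35 rad and x of spout in the frame of bay between -0.075 and 0.075 m and y of spout in the frame of bay between -0.07 and 0.07 m), for 0.2 s.
At the end, for the whole second after the job is handed in: thick coasters flat (0.08 rad) at the bottom of the slot, thin ones flat on top, none over about 4 mm too high; every pod in the bay below its rim; tray flat on its mat, within 40 mm of its middle; lid flat on the bay within 9 mm of its place; tray and lid at rest (all of step 4 and x of pod1 in the frame of bay between -0.078 and 0.078 m and y of pod1 in the frame of bay between -0.073 and 0.073 m and z of pod1 in the frame of bay between -0.004 and 0.068 m and x of pod2 in the frame of bay between -0.078 and 0.078 m and y of pod2 in the frame of bay between -0.073 and 0.073 m and z of pod2 in the frame of bay between -0.004 and 0.068 m and x of pod3 in the frame of bay between -0.078 and 0.078 m and y of pod3 in the frame of bay between -0.073 and 0.073 m and z of pod3 in the frame of bay between -0.004 and 0.068 m and x of pod4 in the frame of bay between -0.078 and 0.078 m and y of pod4 in the frame of bay between -0.073 and 0.073 m and z of pod4 in the frame of bay between -0.004 and 0.068 m and x of pod5 in the frame of bay between -0.078 and 0.078 m and y of pod5 in the frame of bay between -0.073 and 0.073 m and z of pod5 in the frame of bay between -0.004 and 0.068 m and x of pod6 in the frame of bay between -0.078 and 0.078 m and y of pod6 in the frame of bay between -0.073 and 0.073 m and z of pod6 in the frame of bay between -0.004 and 0.068 m and horizontal distance between tray and mat below 0.04 m and angle between tray's own z axis and vertical below 0.06 rad and height (world z) of tray below 0.01 m and linear speed of each of tray, lid below 0.03 m/s and x of lid in the frame of bay between -0.009 and 0.009 m and y of lid in the frame of bay between -0.009 and 0.009 m and z of lid in the frame of bay between 0.071 and 0.079 m and angle between lid's own z axis and vertical below 0.04 rad); the robot touches nothing.
It fails at once if the mug is pushed over 30 mm or tipped over (distance of mug from where it was at the start of the episode above 0.03 m or angle between mug's own z axis and vertical above 0.4 rad).
It fails at once if the tin is pushed over 30 mm or tipped over (distance of tin from where it was at the start of the episode above 0.03 m or angle between tin's own z axis and vertical above 0.4 rad).
It fails at once if the honeypot is pushed over 30 mm or tipped over (distance of honeypot from where it was at the start of the episode above 0.03 m or angle between honeypot's own z axis and vertical above 0.4 rad).
Of thick3, thin3 only 1 to 2 are there at a start; the rules pass over those that are not, and their reading is None.
Of pod1, pod2, pod3, pod4, pod5, pod6 only 3 to 6 are there at a start; the rules pass over those that are not, and their reading is None.
At some moment in a run one of thick2, thin2, pod1, pod2, pod3, pod4, pod5, pod6 may be knocked a few centimetres aside while the robot is not near it.
It also fails if it takes over 210 s, if anything falls off the work surface, if the arm or the gripper's body presses on something with over 40 N, if the wrist force passes 120 N, or if a joint passes its speed limit or range.

### The arm

A 6-joint arm with a two-finger parallel gripper is mounted at the origin on the work surface. World frame = base frame: x ahead of the robot, y to its left, z up, the work surface at z = 0. Lengths are in m, angles in rad, forces in N, time in s.
With the tool pointing down it reaches from about 0.25 to 0.725 m from the base axis. Payload 4 kg.
Tool frame: the origin (TCP) lies on the centre line of the jaws, within the pads' length; the fingertips stand 17 mm ahead of it and the grasp point (between the pads) lies 2 mm behind it; z points along the fingers, y is the line along which they close (so a half turn about z gives the same grasp; the last joint's range is limited). The gripper opens to 85 mm and grips with 20 to 120 N. Pads are 22 mm wide; open, the fingers measure 114 mm over their backs; the gripper's body (76 mm by 85 mm) begins 54 mm behind the grasp point. The pads swing forward as they close: fully open they stand 13 mm farther back than shut.
Start: joints at [1.236, 0.241, 0.005, 1.335, 0, 1.571], TCP at [0.164, 0.472, 0.248] pointing down, gripper open.
Joint ranges: [-2.72, 2.72], [-1.05, 1.87], [-1.09, 1.28], [-1.99, 2.15], [-1.42, 1.44], [-3.14, 3.14]. Speed limits (rad/s): [2.79, 2.79, 3.14, 3.14, 3.14, 3.14].

### API

Orientations are given as a unit quaternion [x, y, z, w].
In Python, from workcell import bot, camera, get_calibration gives the robot as it stands.
- The arm moves only by the tool apply_moves, never from a script. Its argument "steps" is a list of rows, each a list of 3 entries, a list of its own where there are three numbers: the shift along the tool's x, y, z as a fraction of full scale, then the turn, a rotation vector about the tool's x, y, z as a fraction of full scale, then the opening, from 0 (shut) to 1 (fully open). A call has exactly 8 rows; each row shifts and turns the commanded pose from where the row before left it, along the tool's axes as they then stand; what a row does not reach is not made up. Full scale, the value 1, is 20 cm for a shift and pi rad for a turn. A row lasts 1/12 s, in which the tool goes at most 41.7 mm and 7.16 degrees, less where a joint would pass 70% of its speed; a pose out of reach is approached as far as the arm can. A call with a number of a shift or a turn outside -1 to 1 is refused whole. A call with a gripper value outside its range is refused whole. The fingers move at their own pace and stop on an object; the grip force is fixed at half the most. Time passes only in rows, so rows that do not move let the fingers close, or fill a call up. It gives the time, the measured TCP pose, the force, the opening and the grip force at its end, in the units of the state.
- bot.get_obs(): the state, without advancing time (a new reading comes with each control period).
- camera(name): name is "side" or "top"; returns (picture, depth): 480x640x3 uint8, red, green, blue; 480x640 float32, m along the optical axis (not along the pixel's ray), 0 where there is no reading.
- get_calibration(name): a dict with "fov_y" (degrees; the focal length in pixels is half the picture's height over the tangent of half this angle, whatever the lens; pixels are square), "cx", "cy" (the principal point, pixels), "dist_coeffs" ([k1, k2, p1, p2, k3] as OpenCV has them; the pictures are not rectified), "rvec" (rotation vector, rad) and "tvec" (3), from world to camera coordinates, as OpenCV has them. Camera axes: x right, y down, z forward; pixel columns grow to the right and rows downward; lengths in m; the calibration is good to about 2 mm. A picture is of the moment at which its call begins. get_calibration takes no time and is no camera call.
- bot.job_done(): hands the job in; it is judged then, once.
The state is a dict: "clock": time; "joint_pos": joint angles; "joint_vel": joint speeds; "tau": joint torques, N m; "eef_pos": TCP position; "tool_rot": TCP orientation; "ft_force": force on the tool from outside, world axes, zero at the start; "ft_torque": the same for the moment, N m; "grip_width": finger opening in m; "grasp_force": force on a finger pad.
Only numpy, scipy, OpenCV 4.12 (cv2) and the standard library are available. Lean on these libraries where they do the work, as an engineer would, in place of code of your own. Each camera call takes 0.05 s, during which the arm holds its last target. There are 200 camera calls.

## Working session

There is one attempt and no reset: what is moved stays moved. The work goes in short steps, Python scripts to look and compute and a tool call to move; the robot and the scene stay as the last step left them, time stands still between calls to the robot, and variables do not carry over. Pictures are saved under pics/ and viewed, at most 14 in all, crops included, and the job is handed in when it is done.

Besides the shell and the picture viewer there is one more tool, called as name(argument=value, ...) on one line, values as JSON. apply_moves: Moves the arm, as the interface text tells. Its arguments: {"type":"object","properties":{"steps":{"type":"array"}},"required":["steps"]}

```bash
ls; mkdir -p pics; python3 - <<'E'
from workcell import bot,camera,get_calibration
import cv2,numpy as np
for n in("top","side"):
    p,d=camera(n); cv2.imwrite(f"pics/{n}0.png",p[...,::-1]); np.save(f"pics/{n}0.npy",d)
    print(n,get_calibration(n))
print(bot.get_obs())
E
```

```text
pics
top {'fov_y': 51.448563936752514, 'cx': 320.55438273347124, 'cy': 237.1234853235148, 'dist_coeffs': array([-0.01973145,  0.        ,  0.        ,  0.        ,  0.        ]), 'rvec': array([ 2.01560869, -2.21155699,  0.22402812]), 'tvec': array([-0.00284341,  0.57760072,  1.16488268])}
side {'fov_y': 52.32759657948974, 'cx': 320.8052010116723, 'cy': 236.86376711317993, 'dist_coeffs': array([-0.07043097,  0.        ,  0.        ,  0.        ,  0.        ]), 'rvec': array([ 2.3440563 , -0.69633428,  0.2547995 ]), 'tvec': array([-0.49265346,  0.28101068,  0.90319753])}
{'clock': 0.1, 'joint_pos': array([1.23599166e+00, 2.41318467e-01, 3.85053505e-03, 1.33518935e+00,
       1.04388779e-06, 1.57078180e+00]), 'joint_vel': array([-0.00092864, -0.00292481,  0.00144223, -0.00072892,  0.00083187,
        0.00163701]), 'tau': array([ 8.86614362e-04, -3.73138189e+01,  2.53010309e+01,  1.08591240e-02,
        1.23575146e-04,  1.14022146e-06]), 'eef_pos': array([0.16411669, 0.47173328, 0.24750831]), 'tool_rot': array([ 1.66614329e-01,  9.86021703e-01, -9.17383945e-04, -1.55559224e-04]), 'ft_force': array([ 0.77281234,  0.60168633, -0.05472645]), 'ft_torque': array([-0.02644535, -0.0262353 ,  0.0444578 ]), 'grasp_force': 0.0, 'grip_width': 0.08561685446140714}
```

View pics/top0.png

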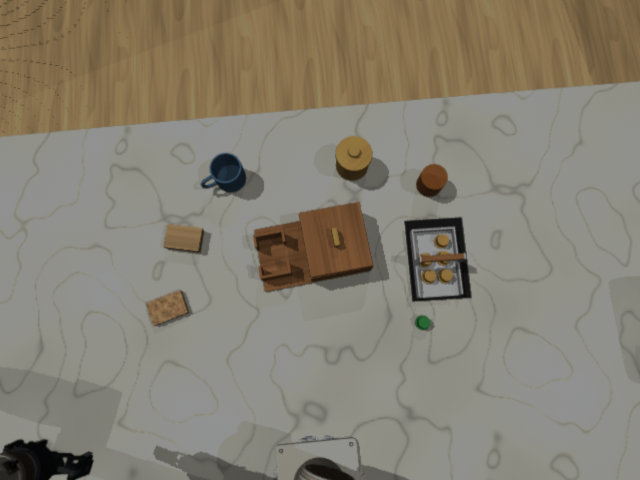

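View pics/side0.png

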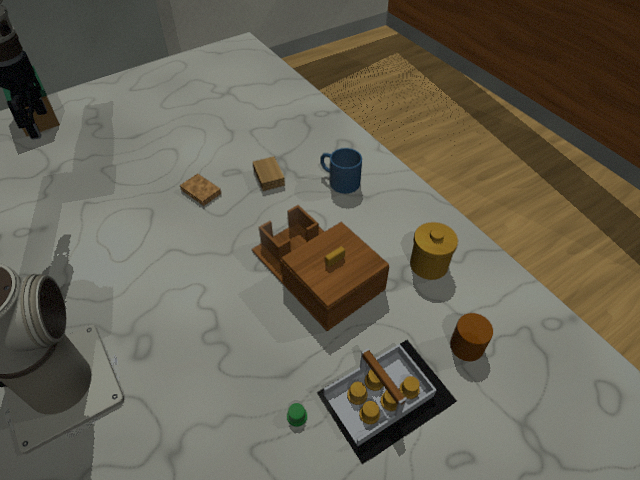

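The top view shows the thick pile at (183,237), the thin cork pile at (168,308), the caddy at (313,248) with its slot on the left and its lidded bay on the right, and the tray with pods at (438,262). The green decoy pod is at (424,322), the mug at (228,172), the tin at (354,155) and the honey pot at (433,180). Next I measure them with depth.

```bash
cat >h.py <<'E'
import cv2,numpy as np
from workcell import bot,camera,get_calibration
from scipy.spatial.transform import Rotation as R
def cal(n):
    c=get_calibration(n);f=240/np.tan(np.radians(c['fov_y']/2))
    return np.array([[f,0,c['cx']],[0,f,c['cy']],[0,0,1]]),c['dist_coeffs'],cv2.Rodrigues(c['rvec'])[0],c['tvec']
def cloud(n,d):
    K,D,Rm,t=cal(n); v,u=np.mgrid[:480,:640]
    q=cv2.undistortPoints(np.stack([u,v],-1).reshape(-1,1,2).astype(float),K,D).reshape(480,640,2)
    P=np.dstack([q*d[...,None],d])
    return (P-t)@Rm
def rect(pts):  # xy of points -> centre, long side angle, sizes
    r=cv2.minAreaRect((pts[:,:2]*1000).astype(np.float32)); (c,(a,b),th)=r
    if a<b:a,b,th=b,a,th+90
    th=(th+90)%180-90
    return np.round(c,1),round(a,1),round(b,1),round(np.radians(th),4)
def sel(P,u0,u1,v0,v1,z0,z1,m=None):
    S=P[v0:v1,u0:u1]; k=(S[...,2]>z0)&(S[...,2]<z1)
    if m is not None:k&=m[v0:v1,u0:u1]
    return S[k]
E
cat > m0.py <<'E'
from h import *
p=cv2.imread("pics/top0.png");P=cloud("top",np.load("pics/top0.npy"))
z=lambda *a:np.round(np.percentile(sel(P,*a,-1,1)[:,2],[5,50,95])*1000,1)
print("table",z(320,360,370,400))
for n,b in dict(thick=(155,215,215,260),thin=(140,200,282,335)).items():
    S=sel(P,*b,.008,.06);zt=np.median(S[:,2]);S=S[S[:,2]>zt-.003];print(n,zt,rect(S),S.mean(0))
S=sel(P,290,385,195,295,.083,.097);print("lid",np.median(S[:,2]),rect(S))
S=sel(P,320,350,220,255,.107,.14);print("knob",np.median(S[:,2]),rect(S))
S=sel(P,245,310,215,300,.055,.07);print("slotwalls",np.median(S[:,2]),rect(S))
S=sel(P,245,385,195,300,.004,.012);print("base",np.median(S[:,2]),rect(S))
S=sel(P,395,480,215,305,.080,.1);print("handle",np.median(S[:,2]),rect(S))
S=sel(P,395,480,215,305,.022,.036);print("traywall",rect(S))
hsv=cv2.cvtColor(p,cv2.COLOR_BGR2HSV)
m=(hsv[...,2]<40);S=sel(P,395,480,210,310,-.01,.012,m);print("mat",np.median(S[:,2]),rect(S))
m=(hsv[...,0]>12)&(hsv[...,0]<30)&(hsv[...,1]>120)
S=sel(P,400,475,215,300,.024,.045,m);print("podpx",len(S))
for n,b in dict(mug=(200,250,145,195),tin=(330,380,130,185),honey=(412,455,160,200)).items():
    S=sel(P,*b,.05,.2);print(n,rect(S),S[:,2].max())
Ps=cloud("side",np.load("pics/side0.npy"))
for n,b in dict(thick=(245,290,150,195),thin=(175,225,170,210)).items():
    S=sel(Ps,*b,.008,.06);zt=np.median(S[:,2]);S=S[S[:,2]>zt-.003];print("side",n,zt,rect(S),S[:,2].max())
S=sel(Ps,280,390,220,330,.083,.097);print("side lid",np.median(S[:,2]),rect(S))
S=sel(Ps,355,410,345,410,.080,.1);print("side handle",np.median(S[:,2]),rect(S))
E
python3 m0.py
python3 -c "
import cv2
t=cv2.imread('pics/top0.png');s=cv2.imread('pics/side0.png')
a=cv2.resize(t[205:310,390:490],None,fx=4,fy=4,interpolation=2);b=cv2.resize(t[215:340,140:210],None,fx=3.36,fy=3.36)
import numpy as np
b=cv2.resize(b,(235,420));cv2.imwrite('pics/c0.png',np.hstack([a,b]))"
```

```text
table [-3.7  0.3  4.4]
thick 0.029899258348041413 (array([612.8, 291.1]), 91.9, 60.4, np.float64(1.3516)) [0.61227756 0.29086355 0.03056938]
thin 0.018510486871920754 (array([443.6, 340.3]), 88.9, 61.1, np.float64(-1.2741)) [0.44218141 0.34045681 0.01910798]
lid 0.09076625840815991 (array([560.9, -90.2]), 163.1, 151.8, np.float64(0.1023))
knob 0.11636419701141801 (array([561.3, -90. ]), 44.4, 14.5, np.float64(0.0937))
slotwalls 0.0626130563660066 (array([544. ,  66.8]), 110.5, 76.4, np.float64(0.1002))
base 0.007593366220031276 (array([564.8, -38.9]), 359.7, 271.5, np.float64(1.4777))
handle 0.09121149971654631 (array([ 492.5, -338.9]), 111.3, 14.9, np.float64(1.5517))
traywall (array([ 492.9, -339.3]), 171.2, 112.1, np.float64(-0.023))
mat 0.0024479591875960784 (array([ 504.1, -348.5]), 205.8, 148.1, np.float64(-0.0301))
podpx 412
mug (array([768. , 177.5]), 106.5, 80.4, np.float64(1.4338)) 0.09073631315849259
tin (array([ 771.5, -156.7]), 91.5, 91.3, np.float64(-1.0755)) 0.10992769701497399
honey (array([ 700.9, -353.3]), 67.9, 67.4, np.float64(0.2781)) 0.07642433984758873
side thick 0.028856190686738552 (array([611.2, 288.9]), 92.0, 61.0, np.float64(1.3752)) 0.034829020794208194
side thin 0.016767269294610265 (array([440.3, 337.7]), 96.5, 62.9, np.float64(-1.2739)) 0.023614005194736495
side lid 0.09068832937504595 (array([559.9, -91.9]), 164.4, 154.1, np.float64(0.0873))
side handle 0.09033930771100146 (array([ 492.5, -339.8]), 111.3, 15.6, np.float64(1.5482))
```

View pics/c0.png

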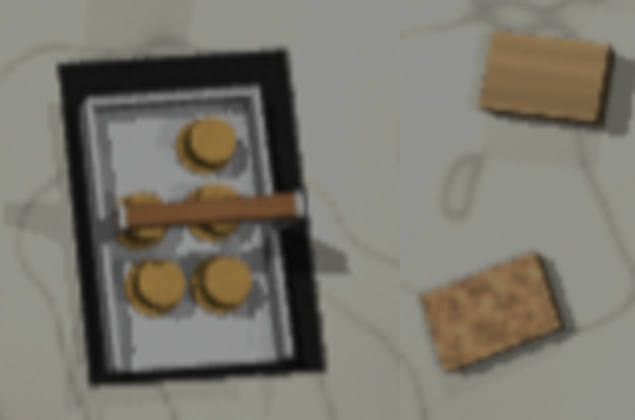

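In the crop, the thick pile is 30 mm high, so it has three coasters. The thin pile is 18 mm, also three. The tray has five brass pods and its open end is at the bottom, toward the robot. The brass-coloured ones at top-view (443,241), (427,258), (443,257), (430,277) and (446,275) are the ones meant. The one at (424,322) is green and so excluded.

I start by turning toward the thick pile, then hover over free counter to check the fingertip height.

apply_moves(steps=[[[0,0,0],[0,0,-0.0338],0.7],[[0,0,0],[0,0,-0.0338],0.7],[[0,0,0],[0,0,-0.0338],0.7],[[0,0,0],[0,0,-0.0338],0.7],[[0,0,0],[0,0,-0.0338],0.7],[[0,0,0],[0,0,-0.0338],0.7],[[0,0,0],[0,0,-0.0338],0.7],[[0,0,0],[0,0,-0.0338],0.7]])

```text
clock: 0.77
eef_pos: [0.1642, 0.4719, 0.2478]
tool_rot: [-0.257, 0.966, -0.001, -0.0]
ft_force: [-0.6, -0.7, 0.4]
grip_width: 0.0597
grasp_force: 0.0
```

apply_moves(steps=[[[0,0,0],[0,0,-0.0338],0.7],[[0,0,0],[0,0,-0.0338],0.7],[[0,0,0],[0,0,-0.0338],0.7],[[0,0,0],[0,0,-0.0338],0.7],[[0,0,0],[0,0,-0.0338],0.7],[[0,0,0],[0,0,-0.0338],0.7],[[0,0,0],[0,0,-0.0338],0.7],[[0,0,0],[0,0,-0.0338],0.7]])

```text
clock: 1.43
eef_pos: [0.1642, 0.4719, 0.2477]
tool_rot: [-0.632, 0.775, -0.0, -0.001]
ft_force: [0.2, -0.8, -0.2]
grip_width: 0.0598
grasp_force: 0.0
```

apply_moves(steps=[[[0.0475,-0.111,0.061],[0,0,0],0.7],[[0.0475,-0.111,0.061],[0,0,0],0.7],[[0.0475,-0.111,0.061],[0,0,0],0.7],[[0.0475,-0.111,0.061],[0,0,0],0.7],[[0.0475,-0.111,0.061],[0,0,0],0.7],[[0.0475,-0.111,0.061],[0,0,0],0.7],[[0.0475,-0.111,0.061],[0,0,0],0.7],[[0.0475,-0.111,0.061],[0,0,0],0.7]])

```text
clock: 2.1
eef_pos: [0.3231, 0.3604, 0.1498]
tool_rot: [-0.63, 0.776, -0.0, -0.0]
ft_force: [-0.4, 0.4, 0.3]
grip_width: 0.0603
grasp_force: 0.0
```

apply_moves(steps=[[[0.0475,-0.111,0.061],[0,0,0],0.7],[[0.0475,-0.111,0.061],[0,0,0],0.7],[[0.0475,-0.111,0.061],[0,0,0],0.7],[[0.0475,-0.111,0.061],[0,0,0],0.7],[[0.0475,-0.111,0.061],[0,0,0],0.7],[[0.0475,-0.111,0.061],[0,0,0],0.7],[[0.0475,-0.111,0.061],[0,0,0],0.7],[[0.0475,-0.111,0.061],[0,0,0],0.7]])

```text
clock: 2.77
eef_pos: [0.4813, 0.2496, 0.052]
tool_rot: [-0.63, 0.776, 0.0, -0.0]
ft_force: [-0.0, -0.5, 0.3]
grip_width: 0.0599
grasp_force: 0.0
```

apply_moves(steps=[[[0,0,0.02],[0,0,0],0.7],[[0,0,0.02],[0,0,0],0.7],[[0,0,0.02],[0,0,0],0.7],[[0,0,0.02],[0,0,0],0.7],[[0,0,0.02],[0,0,0],0.7],[[0,0,0.02],[0,0,0],0.7],[[0,0,0.02],[0,0,0],0.7],[[0,0,0.02],[0,0,0],0.7]])

```text
clock: 3.43
eef_pos: [0.4806, 0.2511, 0.021]
tool_rot: [-0.631, 0.776, -0.0, 0.0]
ft_force: [-0.4, -0.1, 0.5]
grip_width: 0.0593
grasp_force: 0.0
```

apply_moves(steps=[[[0,0,0.0025],[0,0,0],0.7],[[0,0,0.0025],[0,0,0],0.7],[[0,0,0.0025],[0,0,0],0.7],[[0,0,0.0025],[0,0,0],0.7],[[0,0,0.0025],[0,0,0],0.7],[[0,0,0.0025],[0,0,0],0.7],[[0,0,0.0025],[0,0,0],0.7],[[0,0,0.0025],[0,0,0],0.7]])

```text
clock: 4.1
eef_pos: [0.4808, 0.2506, 0.0171]
tool_rot: [-0.63, 0.776, -0.0, 0.0]
ft_force: [-0.0, 0.1, -0.7]
grip_width: 0.0597
grasp_force: 0.0
```

apply_moves(steps=[[[0,0,0.0025],[0,0,0],0.7],[[0,0,0.0025],[0,0,0],0.7],[[0,0,0.0025],[0,0,0],0.7],[[0,0,0.0025],[0,0,0],0.7],[[0,0,0.0025],[0,0,0],0.7],[[0,0,0.0025],[0,0,0],0.7],[[0,0,0],[0,0,0],0.7],[[0,0,0],[0,0,0],0.7]])

```text
clock: 4.77
eef_pos: [0.4807, 0.2506, 0.0141]
tool_rot: [-0.63, 0.776, 0.0, -0.0]
ft_force: [0.1, 0.2, -0.2]
grip_width: 0.0597
grasp_force: 0.0
```

apply_moves(steps=[[[0,0,-0.03],[0,0,0],1],[[0,0,-0.03],[0,0,0],1],[[0,0,-0.03],[0,0,0],1],[[0,0,-0.03],[0,0,0],1],[[0,0,-0.03],[0,0,0],1],[[0,0,-0.03],[0,0,0],1],[[0,0,-0.03],[0,0,0],1],[[0,0,-0.03],[0,0,0],1]])

```text
clock: 5.43
eef_pos: [0.4808, 0.2506, 0.0629]
tool_rot: [-0.63, 0.776, -0.0, 0.0]
ft_force: [0.4, 0.2, -0.9]
grip_width: 0.0856
grasp_force: 0.0
```

apply_moves(steps=[[[-0.041,-0.075,0],[0,0,0],1],[[-0.041,-0.075,0],[0,0,0],1],[[-0.041,-0.075,0],[0,0,0],1],[[-0.041,-0.075,0],[0,0,0],1],[[-0.041,-0.075,0],[0,0,0],1],[[-0.041,-0.075,0],[0,0,0],1],[[-0.041,-0.075,0],[0,0,0],1],[[-0.041,-0.075,0],[0,0,0],1]])

```text
clock: 6.1
eef_pos: [0.6123, 0.2903, 0.0623]
tool_rot: [-0.63, 0.776, 0.0, -0.0]
ft_force: [-0.5, 0.7, -0.2]
grip_width: 0.0853
grasp_force: 0.0
```

```bash
python3 - <<'E'
from h import *
p,d=camera("side");cv2.imwrite("pics/s1.png",p[...,::-1]);t,dt=camera("top");cv2.imwrite("pics/t1.png",t[...,::-1])
np.save("pics/t1.npy",dt)
a=cv2.resize(p[90:240,160:360,::-1],(800,600))
cv2.imwrite("pics/c1.png",a);print(bot.get_obs()['eef_pos'],bot.get_obs()['joint_pos'])
E
```

```text
[0.61385322 0.2907722  0.06219983] [ 4.42429885e-01  7.13107459e-01  2.61257285e-01  1.11658793e+00
 -1.33158511e-04 -9.21189936e-01]
```

View pics/c1.png

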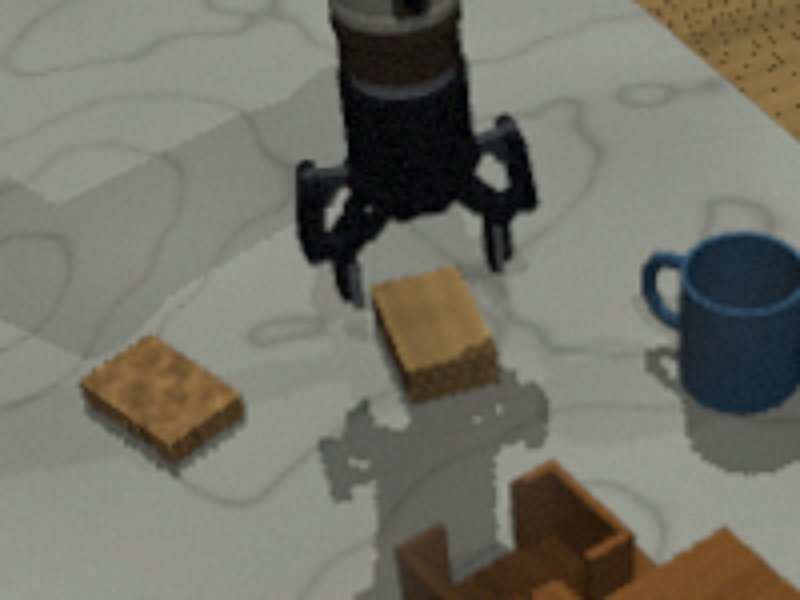

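The picture shows the gripper squarely over the thick pile at crop (435,335), with a finger on each long side. The mug at (740,320) is clear. I go down, grip and lift.

apply_moves(steps=[[[0,0,0.03],[0,0,0],1],[[0,0,0.03],[0,0,0],1],[[0,0,0.03],[0,0,0],1],[[0,0,0.03],[0,0,0],1],[[0,0,0.03],[0,0,0],1],[[0,0,0.03],[0,0,0],1],[[0,0,0.03],[0,0,0],1],[[0,0,0.03],[0,0,0],1]])

```text
clock: 6.87
eef_pos: [0.6115, 0.2902, 0.0134]
tool_rot: [-0.63, 0.776, 0.0, -0.0]
ft_force: [0.9, 0.1, 1.2]
grip_width: 0.0851
grasp_force: 0.0
```

apply_moves(steps=[[[0,0,0],[0,0,0],0.5],[[0,0,0],[0,0,0],0.5],[[0,0,0],[0,0,0],0.5],[[0,0,0],[0,0,0],0.5],[[0,0,0],[0,0,0],0.5],[[0,0,0],[0,0,0],0.5],[[0,0,0],[0,0,0],0.5],[[0,0,0],[0,0,0],0.5]])

```text
clock: 7.53
eef_pos: [0.6117, 0.2902, 0.0142]
tool_rot: [-0.63, 0.776, -0.0, 0.0]
ft_force: [-0.4, -0.5, -0.2]
grip_width: 0.0591
grasp_force: 66.3
```

apply_moves(steps=[[[0,0,-0.07],[0,0,0],0.5],[[0,0,-0.07],[0,0,0],0.5],[[0,0,-0.07],[0,0,0],0.5],[[0,0,-0.07],[0,0,0],0.5],[[0,0,-0.07],[0,0,0],0.5],[[0,0,-0.07],[0,0,0],0.5],[[0,0,-0.07],[0,0,0],0.5],[[0,0,-0.07],[0,0,0],0.5]])

```text
clock: 8.2
eef_pos: [0.6114, 0.2901, 0.1265]
tool_rot: [-0.63, 0.776, 0.0, -0.0]
ft_force: [0.4, 0.1, -1.0]
grip_width: 0.0591
grasp_force: 66.1
```

```bash
python3 - <<'E'
from h import *
p,d=camera("side");np.save("pics/s2.npy",d)
cv2.imwrite("pics/c2.png",cv2.resize(p[60:240,180:380,::-1],(660,594)));o=bot.get_obs();print(o['eef_pos'],o['grip_width'],o['grasp_force'])
E
```

```text
[0.61297524 0.29083124 0.13014753] 0.05849473002631361 66.24497216194868
```

View pics/c2.png

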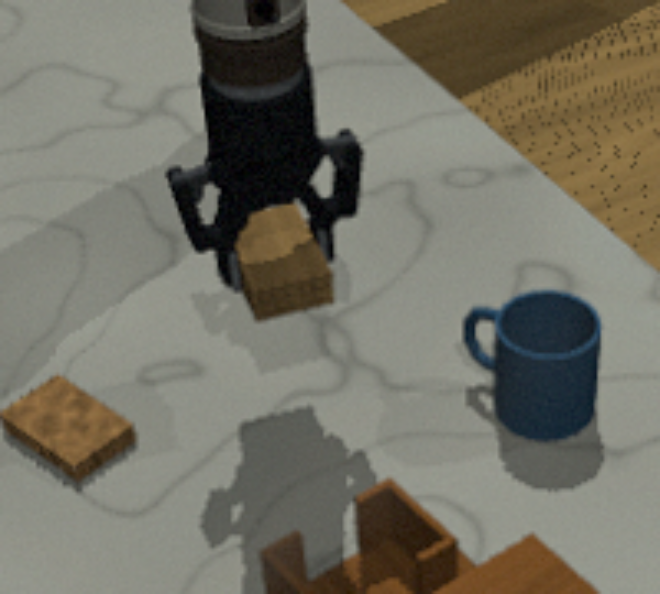

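All three lifted as one block: the crop shows a single pile at (285,260), with the mug unmoved at (548,365). Next I turn to the slot's axes and hover over it.

apply_moves(steps=[[[0,0,0],[0,0,0.025],0.5],[[0,0,0],[0,0,0.025],0.5],[[0,0,0],[0,0,0.025],0.5],[[0,0,0],[0,0,0.025],0.5],[[0,0,0],[0,0,0.025],0.5],[[0,0,0],[0,0,0.025],0.5],[[0,0,0],[0,0,0.025],0.5],[[0,0,0],[0,0,0.025],0.5]])

```text
clock: 8.92
eef_pos: [0.6113, 0.29, 0.1252]
tool_rot: [-0.358, 0.934, -0.0, -0.001]
ft_force: [0.5, -0.0, -1.4]
grip_width: 0.0591
grasp_force: 66.2
```

apply_moves(steps=[[[0,0,0],[0,0,0.0253],0.5],[[0,0,0],[0,0,0.0253],0.5],[[0,0,0],[0,0,0.0253],0.5],[[0,0,0],[0,0,0.0253],0.5],[[0,0,0],[0,0,0.0253],0.5],[[0,0,0],[0,0,0.0253],0.5],[[0,0,0],[0,0,0.0253],0.5],[[0,0,0],[0,0,0.0253],0.5]])

```text
clock: 9.58
eef_pos: [0.6113, 0.29, 0.1252]
tool_rot: [-0.048, 0.999, -0.0, -0.0]
ft_force: [0.5, -0.3, -1.8]
grip_width: 0.0591
grasp_force: 66.2
```

apply_moves(steps=[[[0.056,-0.135,0],[0,0,0],0.5],[[0.056,-0.135,0],[0,0,0],0.5],[[0.056,-0.135,0],[0,0,0],0.5],[[0.056,-0.135,0],[0,0,0],0.5],[[0.056,-0.135,0],[0,0,0],0.5],[[0.056,-0.135,0],[0,0,0],0.5],[[0.056,-0.135,0],[0,0,0],0.5],[[0.056,-0.135,0],[0,0,0],0.5]])

```text
clock: 10.25
eef_pos: [0.5432, 0.065, 0.1256]
tool_rot: [-0.05, 0.999, -0.0, -0.0]
ft_force: [0.3, -0.0, -0.9]
grip_width: 0.0594
grasp_force: 66.2
```

```bash
cat >m1.py <<'E'
from h import *
import sys
p,d=camera("side");t,dt=camera("top")
o=bot.get_obs();print(o['eef_pos'],o['tool_rot'],o['joint_pos'][5])
P=cloud("top",np.load("pics/top0.npy"));Q=cloud("side",np.load("pics/side0.npy"))
# slot walls refined: points near wall top, trimmed extents in yaw frame
for n,C,b in(("top",P,(245,310,215,300)),("side",Q,(240,330,195,280))):
    for z0,z1 in((.058,.068),):
        S=sel(C,*b,z0,z1);print(n,len(S),rect(S))
    S=sel(C,*((285,390,195,295) if n=="top" else (270,400,210,335)),.084,.097);print(n,"lid",rect(S))
cv2.imwrite("pics/c3.png",np.hstack([cv2.resize(t[190:310,230:330,::-1],(400,480)),cv2.resize(p[150:270,230:330,::-1],(400,480))]))
E
python3 m1.py
```

```text
[0.54205865 0.06253002 0.12554326] [-4.74548313e-02  9.98872201e-01 -8.03816298e-04 -1.31144382e-03] 0.02065381924428741
top 269 (array([544. ,  66.8]), 110.5, 76.4, np.float64(0.1002))
top lid (array([561.1, -90.1]), 163.0, 151.3, np.float64(0.1045))
side 371 (array([535.8,  20.1]), 170.8, 137.6, np.float64(-1.4746))
side lid (array([560.3, -90.9]), 163.8, 154.4, np.float64(0.1062))
```

View pics/c3.png

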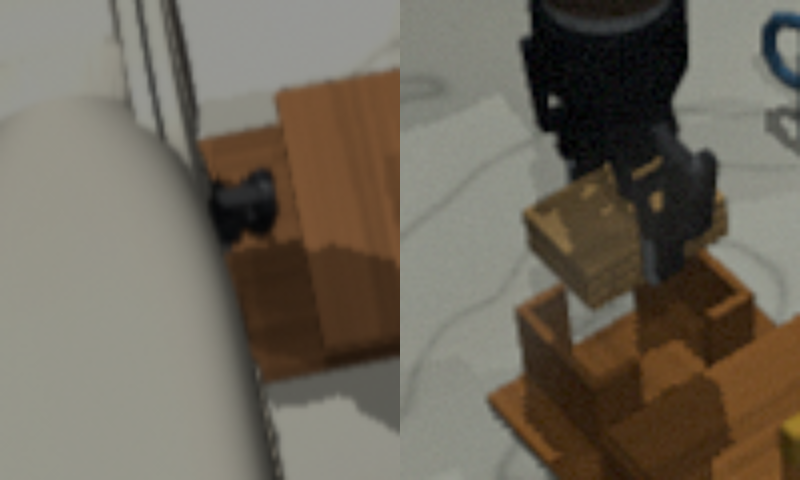

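The left half (top view) is blocked by the arm. The right half (side view) shows the pile level over the slot, at (610,240), with the slot mouth at (640,310). I measure the pile against the slot in the same camera.

```bash
cat >>h.py <<'E'
def fr(S,o=(.544,.067),yaw=.101):
    c,s=np.cos(yaw),np.sin(yaw);q=S[:,:2]-np.array(o)
    return np.c_[q@[c,s],q@[-s,c],S[:,2]]*1000
E
python3 - <<'E'
from h import *
p,d=camera("side");o=bot.get_obs();e=o['eef_pos'];print(fr(e[None]),R.from_quat(o['tool_rot']).as_matrix()[:,1])
C=cloud("side",d).reshape(-1,3);hs=cv2.cvtColor(p,cv2.COLOR_RGB2HSV).reshape(-1,3)
F=fr(C)
k=(abs(F[:,0])<70)&(abs(F[:,1])<50)&(F[:,2]>100)&(F[:,2]<150)&(hs[:,1]>70)&(hs[:,0]>8)&(hs[:,0]<30)
G=F[k];print(len(G))
def h(a,lo,hi,st=1):
    n,b=np.histogram(a,np.arange(lo,hi,st));return [(round(float(x)),int(v)) for x,v in zip(b,n) if v]
print("pile x",h(G[:,0],-60,60,2));print("pile y",h(G[:,1],-45,45,1));print("z",h(G[:,2],100,150,2))
F=fr(cloud("side",np.load("pics/side0.npy")).reshape(-1,3))
T=F[(abs(F[:,0])<70)&(abs(F[:,1])<45)&(F[:,2]>59)&(F[:,2]<67)]
print("wall x",h(T[:,0],-65,65,2));print("wall y",h(T[:,1],-45,45,1))
F=fr(cloud("top",np.load("pics/top0.npy")).reshape(-1,3))
T=F[(abs(F[:,0])<70)&(abs(F[:,1])<45)&(F[:,2]>59)&(F[:,2]<67)]
print("topwall x",h(T[:,0],-65,65,2));print("wall y",h(T[:,1],-45,45,1))
E
```

```text
[[ -1.06291603  -2.49089311 125.79801774]] [-9.63921187e-02  9.95343437e-01  4.21921543e-05]
768
pile x [(-50, 55), (-48, 74), (-46, 31), (-44, 29), (-42, 24), (-40, 27), (-38, 31), (-36, 23), (-34, 29), (-32, 23), (-30, 25), (-28, 34), (-26, 28), (-24, 23), (-22, 25), (-20, 31), (-18, 25), (-16, 28), (-14, 19), (-12, 14), (-10, 22), (-8, 12), (-6, 17), (-4, 10), (-2, 7), (0, 5), (2, 5), (4, 3), (6, 1), (8, 5), (10, 1), (12, 6), (14, 5), (16, 4), (18, 2), (20, 5), (22, 4), (24, 5), (26, 4), (28, 4), (30, 6), (32, 4), (34, 8), (36, 10), (38, 9), (40, 6)]
pile y [(-45, 1), (-37, 3), (-36, 4), (-35, 36), (-34, 73), (-33, 61), (-32, 37), (-31, 18), (-30, 8), (-29, 8), (-28, 11), (-27, 6), (-26, 8), (-25, 11), (-24, 12), (-23, 4), (-22, 5), (-21, 12), (-20, 8), (-19, 7), (-18, 13), (-17, 8), (-16, 11), (-15, 12), (-14, 8), (-13, 13), (-12, 13), (-11, 9), (-10, 8), (-9, 9), (-8, 8), (-7, 9), (-6, 10), (-5, 15), (-4, 7), (-3, 11), (-2, 12), (-1, 9), (0, 9), (1, 11), (2, 8), (3, 4), (4, 13), (5, 13), (6, 6), (7, 9), (8, 10), (9, 19), (10, 10), (11, 9), (12, 11), (13, 11), (14, 9), (15, 12), 
[... 1769 characters left out ...]
 (55, 3)]
wall y [(-39, 3), (-38, 9), (-37, 8), (-36, 10), (-35, 7), (-34, 13), (-33, 6), (-32, 4), (-31, 3), (-30, 2), (-29, 2), (-28, 2), (-27, 3), (-26, 1), (-25, 2), (-24, 3), (-23, 1), (-22, 3), (-21, 1), (-20, 2), (-19, 3), (-18, 2), (-17, 2), (-16, 2), (-15, 2), (-14, 2), (-13, 2), (-12, 1), (-11, 2), (-10, 3), (-9, 2), (-8, 2), (-7, 1), (-6, 4), (-5, 1), (-4, 3), (-3, 2), (-2, 1), (-1, 3), (0, 2), (1, 2), (2, 3), (4, 4), (5, 1), (6, 3), (7, 2), (8, 1), (9, 3), (10, 1), (11, 4), (12, 1), (14, 4), (15, 1), (16, 2), (17, 3), (18, 1), (19, 5), (21, 3), (22, 2), (23, 1), (24, 4), (25, 2), (26, 3), (27, 1), (29, 6), (31, 6), (32, 7), (33, 10), (34, 11), (35, 10), (36, 9), (37, 9), (38, 1)]
```

Against the slot, the pile sits about 1.5 mm short in both axes. I correct that, tilt by 0.2 rad with the near end low, and go down to just above the rim.

apply_moves(steps=[[[-0.0075,0.008,0],[0,0,-0.001],0.5],[[0,0,0],[0,-0.008,0],0.5],[[0,0,0],[0,-0.008,0],0.5],[[0,0,0],[0,-0.008,0],0.5],[[0,0,0],[0,-0.008,0],0.5],[[0,0,0],[0,-0.016,0],0.5],[[0,0,0],[0,-0.016,0],0.5],[[0,0,0],[0,0,0],0.5]])

```text
clock: 11.07
eef_pos: [0.5435, 0.0694, 0.1253]
tool_rot: [-0.052, 0.994, 0.005, 0.1]
ft_force: [-1.9, 0.5, -1.8]
grip_width: 0.0593
grasp_force: 66.2
```

```bash
cat >st.py <<'E'
from h import *
o=bot.get_obs();e=o['eef_pos'];M=R.from_quat(o['tool_rot']).as_matrix()
print("slotframe mm",fr(e[None]).round(1),"world",e.round(4),"F",o['ft_force'].round(1),"w",round(o['grip_width'],4),"t",round(o['clock'],1))
print("toolx",M[:,0].round(3),"y",M[:,1].round(3),"z",M[:,2].round(3),"down in tool",(M.T@[0,0,-1]).round(3))
E
python3 st.py
```

```text
slotframe mm [[ -0.2   2.4 125.3]] world [0.5435 0.0694 0.1253] F [-1.9  0.5 -1.8] w 0.0593 t 11.1
toolx [-0.975 -0.103 -0.199] y [-0.105  0.994  0.   ] z [ 0.198  0.021 -0.98 ] down in tool [ 0.199 -0.     0.98 ]
```

```bash
cat >avg.py <<'E'
from h import *
E=[];Y=[]
for i in range(5):
    p,d=camera("side");E.append(bot.get_obs()['eef_pos'])
    F=fr(cloud("side",d).reshape(-1,3));hs=cv2.cvtColor(p,cv2.COLOR_RGB2HSV).reshape(-1,3)
    k=(F[:,0]>-44)&(F[:,0]<-14)&(F[:,1]<-27)&(F[:,1]>-40)&(F[:,2]>105)&(F[:,2]<136)&(hs[:,1]>70)&(hs[:,0]>8)&(hs[:,0]<30)
    Y.append(np.median(F[k,1]))
E=fr(np.array(E));print(E.mean(0).round(2),E.std(0).round(2),"yface",np.mean(Y),k.sum())
E
python3 avg.py
```

```text
[  1.78   1.83 126.19] [0.79 0.28 0.28] yface -27.699852721314613 74
```

```bash
sed -i 's/F\[:,1\]<-27/F[:,1]<-20/;s/F\[:,0\]<-14/F[:,0]<-12/' avg.py; cat >>avg.py <<'E'
n,b=np.histogram(F[k,1],np.arange(-40,-19,1));print(list(zip(b[:-1].astype(int).tolist(),n.tolist())))
E
python3 avg.py; sleep 0; python3 avg.py|head -1
```

```text
[  2.16   1.07 126.17] [0.24 0.14 0.11] yface -27.61425574674219 138
[(-40, 0), (-39, 0), (-38, 0), (-37, 0), (-36, 0), (-35, 0), (-34, 0), (-33, 0), (-32, 0), (-31, 5), (-30, 12), (-29, 41), (-28, 41), (-27, 20), (-26, 2), (-25, 1), (-24, 6), (-23, 2), (-22, 3), (-21, 5)]
[  1.59   0.85 126.04] [0.08 0.02 0.03] yface -27.835385097822318 145
```

apply_moves(steps=[[[0.005,-0.0105,0],[0,0,0],0.5],[[0.0054,0,0.0266],[0,0,0],0.5],[[0.0054,0,0.0266],[0,0,0],0.5],[[0.0054,0,0.0266],[0,0,0],0.5],[[0.0054,0,0.0266],[0,0,0],0.5],[[0.0054,0,0.0266],[0,0,0],0.5],[[0.0054,0,0.0266],[0,0,0],0.5],[[0.0054,0,0.0266],[0,0,0],0.5]])

```text
clock: 12.48
eef_pos: [0.5445, 0.0659, 0.0871]
tool_rot: [-0.051, 0.994, 0.005, 0.1]
ft_force: [0.1, 0.7, -1.0]
grip_width: 0.0592
grasp_force: 66.2
```

apply_moves(steps=[[[0,0,0],[0,0,0],0.5],[[0,0,0],[0,0,0],0.5],[[0,0,0],[0,0,0],0.5],[[0,0,0],[0,0,0],0.5],[[0,0,0],[0,0,0],0.5],[[0,0,0],[0,0,0],0.5],[[0,0,0],[0,0,0],0.5],[[0,0,0],[0,0,0],0.5]])

```text
clock: 13.15
eef_pos: [0.5447, 0.0659, 0.0881]
tool_rot: [-0.051, 0.994, 0.005, 0.1]
ft_force: [-0.4, 0.3, -1.4]
grip_width: 0.059
grasp_force: 66.2
```

```bash
python3 st.py; python3 - <<'E'
from h import *
p,d=camera("side")
cv2.imwrite("pics/c4.png",cv2.resize(p[180:260,240:340,::-1],(750,600),interpolation=2))
E
```

```text
slotframe mm [[ 0.6 -1.2 88.1]] world [0.5447 0.0659 0.0881] F [-0.4  0.3 -1.4] w 0.059 t 13.2
toolx [-0.975 -0.101 -0.2  ] y [-0.103  0.995  0.   ] z [ 0.199  0.021 -0.98 ] down in tool [ 0.2  -0.    0.98]
```

View pics/c4.png

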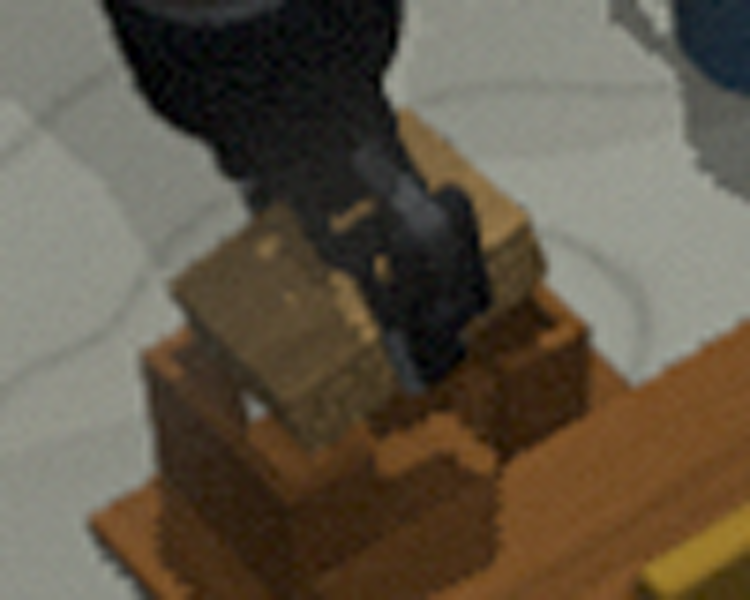

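The pile is tilted near end low, centred between the slot walls, its lower edge at crop (315,440) just inside the rim. I lower it slowly while watching the force.

apply_moves(steps=[[[0.0015,0,0.0075],[0,0,0],0.5],[[0.0015,0,0.0075],[0,0,0],0.5],[[0.0015,0,0.0075],[0,0,0],0.5],[[0.0015,0,0.0075],[0,0,0],0.5],[[0.0015,0,0.0075],[0,0,0],0.5],[[0.0015,0,0.0075],[0,0,0],0.5],[[0.0015,0,0.0075],[0,0,0],0.5],[[0.0015,0,0.0075],[0,0,0],0.5]])

```text
clock: 13.87
eef_pos: [0.5447, 0.0659, 0.0755]
tool_rot: [-0.051, 0.994, 0.005, 0.1]
ft_force: [0.0, 0.1, -1.4]
grip_width: 0.0592
grasp_force: 66.2
```

apply_moves(steps=[[[0.0015,0,0.0075],[0,0,0],0.5],[[0.0015,0,0.0075],[0,0,0],0.5],[[0.0015,0,0.0075],[0,0,0],0.5],[[0.0015,0,0.0075],[0,0,0],0.5],[[0.0015,0,0.0075],[0,0,0],0.5],[[0.0015,0,0.0075],[0,0,0],0.5],[[0.0015,0,0.0075],[0,0,0],0.5],[[0.0015,0,0.0075],[0,0,0],0.5]])

```text
clock: 14.53
eef_pos: [0.5448, 0.0659, 0.0633]
tool_rot: [-0.051, 0.994, 0.005, 0.1]
ft_force: [-0.5, 1.2, -0.1]
grip_width: 0.0591
grasp_force: 66.2
```

apply_moves(steps=[[[0.0015,0,0.0075],[0,0,0],0.5],[[0.0015,0,0.0075],[0,0,0],0.5],[[0.0015,0,0.0075],[0,0,0],0.5],[[0.0015,0,0.0075],[0,0,0],0.5],[[0.0015,0,0.0075],[0,0,0],0.5],[[0.0015,0,0.0075],[0,0,0],0.5],[[0.0015,0,0.0075],[0,0,0],0.5],[[0.0015,0,0.0075],[0,0,0],0.5]])

```text
clock: 15.2
eef_pos: [0.5448, 0.0659, 0.051]
tool_rot: [-0.051, 0.994, 0.005, 0.1]
ft_force: [0.3, -0.6, -1.1]
grip_width: 0.0589
grasp_force: 66.2
```

apply_moves(steps=[[[0.0015,0,0.0075],[0,0,0],0.5],[[0.0015,0,0.0075],[0,0,0],0.5],[[0.0015,0,0.0075],[0,0,0],0.5],[[0.0015,0,0.0075],[0,0,0],0.5],[[0.0015,0,0.0075],[0,0,0],0.5],[[0.0015,0,0.0075],[0,0,0],0.5],[[0,0,0],[0,0,0],0.5],[[0,0,0],[0,0,0],0.5]])

```text
clock: 15.87
eef_pos: [0.5447, 0.0659, 0.0419]
tool_rot: [-0.051, 0.994, 0.005, 0.1]
ft_force: [-0.3, -0.4, -1.1]
grip_width: 0.0596
grasp_force: 66.2
```

apply_moves(steps=[[[0,0,0],[0,0.008,0],0.5],[[0,0,0],[0,0.008,0],0.5],[[0,0,0],[0,0.008,0],0.5],[[0,0,0],[0,0.008,0],0.5],[[0,0,0],[0,0.008,0],0.5],[[0,0,0],[0,0.008,0],0.5],[[0,0,0],[0,0.008,0],0.5],[[0,0,0],[0,0.008,0],0.5]])

```text
clock: 16.53
eef_pos: [0.5451, 0.0659, 0.0422]
tool_rot: [-0.052, 0.999, -0.0, -0.0]
ft_force: [-0.3, 0.3, -1.1]
grip_width: 0.0593
grasp_force: 66.2
```

apply_moves(steps=[[[0,0,0.01],[0,0,0],0.5],[[0,0,0.01],[0,0,0],0.5],[[0,0,0.01],[0,0,0],0.5],[[0,0,0.01],[0,0,0],0.5],[[0,0,0.01],[0,0,0],0.5],[[0,0,0.01],[0,0,0],0.5],[[0,0,0.01],[0,0,0],0.5],[[0,0,0.01],[0,0,0],0.5]])

```text
clock: 17.2
eef_pos: [0.5448, 0.0659, 0.0258]
tool_rot: [-0.052, 0.999, -0.0, 0.0]
ft_force: [-1.0, -0.0, -1.4]
grip_width: 0.0594
grasp_force: 66.2
```

apply_moves(steps=[[[0,0,0.0025],[0,0,0],0.5],[[0,0,0.0025],[0,0,0],0.5],[[0,0,0.0025],[0,0,0],0.5],[[0,0,0.0025],[0,0,0],0.5],[[0,0,0],[0,0,0],0.5],[[0,0,0],[0,0,0],0.5],[[0,0,0],[0,0,0],0.5],[[0,0,0],[0,0,0],0.5]])

```text
clock: 17.87
eef_pos: [0.5449, 0.0659, 0.0241]
tool_rot: [-0.052, 0.999, -0.0, 0.0]
ft_force: [0.4, -0.3, -1.8]
grip_width: 0.059
grasp_force: 66.2
```

apply_moves(steps=[[[0,0,0.0025],[0,0,0],0.5],[[0,0,0.0025],[0,0,0],0.5],[[0,0,0.0025],[0,0,0],0.5],[[0,0,0],[0,0,0],0.5],[[0,0,0],[0,0,0],0.9],[[0,0,0],[0,0,0],0.9],[[0,0,0],[0,0,0],0.9],[[0,0,0],[0,0,0],0.9]])

```text
clock: 18.53
eef_pos: [0.5451, 0.0659, 0.0227]
tool_rot: [-0.052, 0.999, 0.0, 0.0]
ft_force: [1.3, 0.5, 0.4]
grip_width: 0.0768
grasp_force: 0.0
```

apply_moves(steps=[[[0,0,-0.01],[0,0,0],0.9],[[0,0,-0.02],[0,0,0],0.9],[[0,0,-0.05],[0,0,0],0.9],[[0,0,-0.1],[0,0,0],0.9],[[0,0,-0.12],[0,0,0],0.9],[[0,0,-0.12],[0,0,0],0.9],[[0,0,-0.12],[0,0,0],0.9],[[0,0,0],[0,0,0],0.9]])

```text
clock: 19.2
eef_pos: [0.5484, 0.0663, 0.137]
tool_rot: [-0.052, 0.999, 0.0, 0.005]
ft_force: [0.4, -0.2, 0.9]
grip_width: 0.0766
grasp_force: 0.0
```

apply_moves(steps=[[[0.046,0.177,0],[0,0,0],1],[[0.046,0.177,0],[0,0,0],1],[[0.046,0.177,0],[0,0,0],1],[[0.046,0.177,0],[0,0,0],1],[[0.046,0.177,0],[0,0,0],1],[[0.046,0.177,0],[0,0,0],1],[[0.046,0.177,0],[0,0,0],1],[[0.046,0.177,0],[0,0,0],1]])

```text
clock: 19.87
eef_pos: [0.4416, 0.3416, 0.1311]
tool_rot: [-0.052, 0.999, 0.0, 0.0]
ft_force: [0.7, 0.1, 0.1]
grip_width: 0.0856
grasp_force: 0.0
```

apply_moves(steps=[[[0,0,0],[0,0,0.0274],1],[[0,0,0],[0,0,0.0274],1],[[0,0,0],[0,0,0.0274],1],[[0,0,0],[0,0,0.0274],1],[[0,0,0],[0,0,0.0274],1],[[0,0,0],[0,0,0.0274],1],[[0,0,0],[0,0,0.0274],1],[[0,0,0],[0,0,0.0274],1]])

```text
clock: 20.53
eef_pos: [0.4424, 0.34, 0.1309]
tool_rot: [0.291, 0.957, 0.0, 0.0]
ft_force: [-0.0, -0.7, 0.3]
grip_width: 0.0853
grasp_force: 0.0
```

apply_moves(steps=[[[0,0,0],[0,0,0.0274],1],[[0,0,0],[0,0,0.0274],1],[[0,0,0],[0,0,0.0274],1],[[0,0,0],[0,0,0.0274],1],[[0,0,0],[0,0,0.0274],1],[[0,0,0],[0,0,0.0274],1],[[0,0,0],[0,0,0.0274],1],[[0,0,0],[0,0,0.0274],1]])

```text
clock: 21.2
eef_pos: [0.4424, 0.34, 0.131]
tool_rot: [0.597, 0.803, 0.0, 0.0]
ft_force: [0.5, -0.7, -0.6]
grip_width: 0.0854
grasp_force: 0.0
```

```bash
cat >look.py <<'E'
from h import *
import sys
k=sys.argv[1]
p,d=camera("side");t,dt=camera("top")
for n,i,q in(("s",p,d),("t",t,dt)):cv2.imwrite(f"pics/{n}{k}.png",i[...,::-1]);np.save(f"pics/{n}{k}.npy",q)
E
python3 look.py 5; python3 st.py; python3 - <<'E'
from h import *
P=cloud("top",np.load("pics/t5.npy"));Q=cloud("side",np.load("pics/s5.npy"))
S=sel(Q,175,225,170,210,.010,.03);print("thin",np.median(S[:,2]),rect(S[S[:,2]>.013]))
for C,n in((P,"top"),(Q,"side")):
    F=fr(C.reshape(-1,3));G=F[(abs(F[:,0])<44)&(abs(F[:,1])<26)&(F[:,2]>2)&(F[:,2]<100)]
    A=np.c_[G[:,:2],np.ones(len(G))];g=abs(G[:,2]-np.median(G[:,2]))<5
    c=np.linalg.lstsq(A[g],G[g,2],rcond=None)[0];print(n,len(G),g.sum(),"plane",c)
t=cv2.imread("pics/t5.png");s=cv2.imread("pics/s5.png")
cv2.imwrite("pics/c5.png",np.hstack([cv2.resize(t[215:300,245:345],(400,340)),cv2.resize(s[150:270,160:300],(400,340))]))
E
```

```text
slotframe mm [[-73.5 281.8 130.9]] world [0.4425 0.34   0.1309] F [ 0.3 -0.3  0.7] w 0.0853 t 21.3
toolx [-0.293  0.956  0.   ] y [0.956 0.293 0.   ] z [ 0.  0. -1.] down in tool [-0. -0.  1.]
thin 0.016970758647493266 (array([440.2, 339.2]), 95.3, 62.9, np.float64(-1.2871))
top 729 708 plane [-4.56847006e-03  6.88631799e-03  3.80693927e+01]
side 562 562 plane [-5.59092774e-04 -6.52417023e-04  3.80082757e+01]
```

View pics/c5.png

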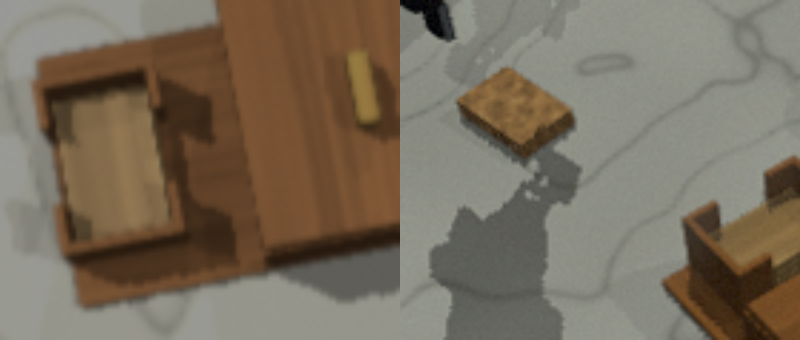

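Thick coasters lie flat, with their top plane at z = 38 mm as expected. The crop shows the pale top filling the slot at (110,165) and the cork pile under the gripper at (517,110), unmoved. I grasp the cork pile.

apply_moves(steps=[[[0,0,0.1],[0,0,0],1],[[0,0,0.1],[0,0,0],1],[[0,0,0.1],[0,0,0],1],[[0,0,0.1],[0,0,0],1],[[0,0,0.1],[0,0,0],1],[[0,0,0.05],[0,0,0],1],[[0,0,0.04],[0,0,0],1],[[0,0,0],[0,0,0],1]])

```text
clock: 21.97
eef_pos: [0.4416, 0.3394, 0.0112]
tool_rot: [0.594, 0.804, -0.001, -0.0]
ft_force: [-0.0, 0.2, 0.0]
grip_width: 0.0855
grasp_force: 0.0
```

apply_moves(steps=[[[0,0,0.0025],[0,0,0],0.8],[[0,0,0],[0,0,0],0.5],[[0,0,0],[0,0,0],0.5],[[0,0,0],[0,0,0],0.5],[[0,0,0],[0,0,0],0.5],[[0,0,0],[0,0,0],0.5],[[0,0,0],[0,0,0],0.5],[[0,0,0],[0,0,0],0.5]])

```text
clock: 22.63
eef_pos: [0.4435, 0.3408, 0.0136]
tool_rot: [0.595, 0.804, 0.002, 0.0]
ft_force: [-0.2, -0.9, 6.6]
grip_width: 0.0585
grasp_force: 66.7
```

apply_moves(steps=[[[0,0,-0.05],[0,0,0],0.5],[[0,0,-0.1],[0,0,0],0.5],[[0,0,-0.1],[0,0,0],0.5],[[0,0,-0.1],[0,0,0],0.5],[[0,0,-0.1],[0,0,0],0.5],[[0,0,-0.1],[0,0,0],0.5],[[0,0,0],[0,0,0],0.5],[[0,0,0],[0,0,0],0.5]])

```text
clock: 23.3
eef_pos: [0.4431, 0.3405, 0.1234]
tool_rot: [0.595, 0.804, 0.001, 0.0]
ft_force: [-1.2, -0.6, -1.5]
grip_width: 0.0588
grasp_force: 65.8
```

```bash
python3 look.py 6; python3 st.py; python3 - <<'E'
from h import *
Q=cloud("side",np.load("pics/s6.npy"));F=Q.reshape(-1,3)
k=(abs(F[:,0]-.442)<.055)&(abs(F[:,1]-.339)<.055)&(F[:,2]>.006)&(F[:,2]<.08);print("left on table",k.sum())
s=cv2.imread("pics/s6.png")
cv2.imwrite("pics/c6.png",cv2.resize(s[90:230,130:270],(560,560),interpolation=2))
E
```

```text
slotframe mm [[-74.2 281.4 121.1]] world [0.4418 0.3395 0.1211] F [-0.7  0.8 -1.9] w 0.0586 t 23.4
toolx [-0.292  0.956 -0.001] y [ 0.956  0.292 -0.002] z [-0.001 -0.001 -1.   ] down in tool [0.001 0.002 1.   ]
left on table 0
```

View pics/c6.png

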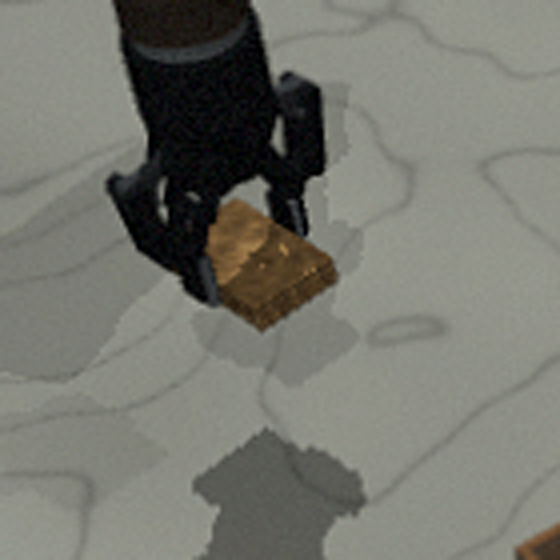

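All the cork coasters came up together: the crop shows a full pile in the jaws at (265,275) and none left on the counter. I go back to the slot.

apply_moves(steps=[[[0,0,0],[0,0,-0.0274],0.5],[[0,0,0],[0,0,-0.0274],0.5],[[0,0,0],[0,0,-0.0274],0.5],[[0,0,0],[0,0,-0.0274],0.5],[[0,0,0],[0,0,-0.0274],0.5],[[0,0,0],[0,0,-0.0274],0.5],[[0,0,0],[0,0,-0.0274],0.5],[[0,0,0],[0,0,-0.0274],0.5]])

```text
clock: 24.07
eef_pos: [0.4414, 0.3392, 0.12]
tool_rot: [0.287, 0.958, -0.002, -0.001]
ft_force: [0.1, -0.1, -0.6]
grip_width: 0.0586
grasp_force: 65.8
```

apply_moves(steps=[[[0,0,0],[0,0,-0.0274],0.5],[[0,0,0],[0,0,-0.0274],0.5],[[0,0,0],[0,0,-0.0274],0.5],[[0,0,0],[0,0,-0.0274],0.5],[[0,0,0],[0,0,-0.0274],0.5],[[0,0,0],[0,0,-0.0274],0.5],[[0,0,0],[0,0,-0.0274],0.5],[[0,0,0],[0,0,-0.0274],0.5]])

```text
clock: 24.73
eef_pos: [0.4413, 0.3391, 0.12]
tool_rot: [-0.054, 0.999, -0.001, -0.002]
ft_force: [0.1, -0.3, -1.0]
grip_width: 0.059
grasp_force: 65.8
```

apply_moves(steps=[[[-0.0455,-0.177,0],[0,0,0],0.5],[[-0.0455,-0.177,0],[0,0,0],0.5],[[-0.0455,-0.177,0],[0,0,0],0.5],[[-0.0455,-0.177,0],[0,0,0],0.5],[[-0.0455,-0.177,0],[0,0,0],0.5],[[-0.0455,-0.177,0],[0,0,0],0.5],[[-0.0455,-0.177,0],[0,0,0],0.5],[[-0.0455,-0.177,0],[0,0,0],0.5]])

```text
clock: 25.4
eef_pos: [0.543, 0.0639, 0.1202]
tool_rot: [-0.052, 0.999, -0.0, -0.002]
ft_force: [0.2, 0.6, -1.4]
grip_width: 0.0584
grasp_force: 65.8
```

apply_moves(steps=[[[0,0,0],[0,-0.008,0],0.5],[[0,0,0],[0,-0.008,0],0.5],[[0,0,0],[0,-0.008,0],0.5],[[0,0,0],[0,-0.008,0],0.5],[[0,0,0],[0,-0.008,0],0.5],[[0,0,0],[0,-0.008,0],0.5],[[0,0,0],[0,-0.008,0],0.5],[[0,0,0],[0,-0.008,0],0.5]])

```text
clock: 26.07
eef_pos: [0.5425, 0.0656, 0.12]
tool_rot: [-0.051, 0.994, 0.005, 0.099]
ft_force: [-1.2, -0.6, -0.7]
grip_width: 0.0584
grasp_force: 65.8
```

apply_moves(steps=[[[0,0,0],[0,0,0],0.5],[[0,0,0],[0,0,0],0.5],[[0,0,0],[0,0,0],0.5],[[0,0,0],[0,0,0],0.5],[[0,0,0],[0,0,0],0.5],[[0,0,0],[0,0,0],0.5],[[0,0,0],[0,0,0],0.5],[[0,0,0],[0,0,0],0.5]])

```text
clock: 26.73
eef_pos: [0.5441, 0.0658, 0.122]
tool_rot: [-0.051, 0.994, 0.005, 0.1]
ft_force: [-0.0, 0.7, -1.0]
grip_width: 0.0587
grasp_force: 65.8
```

```bash
python3 st.py
```

```text
slotframe mm [[ -0.   -1.2 122. ]] world [0.5441 0.0658 0.122 ] F [-0.   0.7 -1. ] w 0.0587 t 26.7
toolx [-0.975 -0.101 -0.2  ] y [-0.103  0.995  0.   ] z [ 0.199  0.021 -0.98 ] down in tool [ 0.2  -0.    0.98]
```

apply_moves(steps=[[[0.0045,0,0.022],[0,0,0],0.5],[[0.0045,0,0.022],[0,0,0],0.5],[[0.0045,0,0.022],[0,0,0],0.5],[[0.0045,0,0.022],[0,0,0],0.5],[[0.0045,0,0.022],[0,0,0],0.5],[[0.0045,0,0.022],[0,0,0],0.5],[[0.0045,0,0.022],[0,0,0],0.5],[[0.0045,0,0.022],[0,0,0],0.5]])

```text
clock: 27.4
eef_pos: [0.544, 0.0658, 0.0855]
tool_rot: [-0.051, 0.994, 0.005, 0.1]
ft_force: [1.0, 0.5, -0.5]
grip_width: 0.0588
grasp_force: 65.8
```

apply_moves(steps=[[[0.0015,0,0.0075],[0,0,0],0.5],[[0.0015,0,0.0075],[0,0,0],0.5],[[0.0015,0,0.0075],[0,0,0],0.5],[[0.0015,0,0.0075],[0,0,0],0.5],[[0.0015,0,0.0075],[0,0,0],0.5],[[0.0015,0,0.0075],[0,0,0],0.5],[[0,0,0],[0,0,0],0.5],[[0,0,0],[0,0,0],0.5]])

```text
clock: 28.07
eef_pos: [0.544, 0.0658, 0.0769]
tool_rot: [-0.051, 0.994, 0.005, 0.1]
ft_force: [-0.2, -0.5, -1.8]
grip_width: 0.0588
grasp_force: 65.8
```

apply_moves(steps=[[[0.0015,0,0.0075],[0,0,0],0.5],[[0.0015,0,0.0075],[0,0,0],0.5],[[0.0015,0,0.0075],[0,0,0],0.5],[[0.0015,0,0.0075],[0,0,0],0.5],[[0.0015,0,0.0075],[0,0,0],0.5],[[0.0015,0,0.0075],[0,0,0],0.5],[[0.0015,0,0.0075],[0,0,0],0.5],[[0,0,0],[0,0,0],0.5]])

```text
clock: 28.73
eef_pos: [0.5438, 0.0658, 0.0657]
tool_rot: [-0.051, 0.994, 0.005, 0.1]
ft_force: [-1.2, 0.2, 0.1]
grip_width: 0.0583
grasp_force: 65.8
```

apply_moves(steps=[[[0,0,0],[0,0.008,0],0.5],[[0,0,0],[0,0.008,0],0.5],[[0,0,0],[0,0.008,0],0.5],[[0,0,0],[0,0.008,0],0.5],[[0,0,0],[0,0.008,0],0.5],[[0,0,0],[0,0.008,0],0.5],[[0,0,0],[0,0.008,0],0.5],[[0,0,0],[0,0.008,0],0.5]])

```text
clock: 29.4
eef_pos: [0.5443, 0.0658, 0.0663]
tool_rot: [-0.052, 0.999, -0.0, -0.0]
ft_force: [0.0, 0.5, -0.3]
grip_width: 0.0587
grasp_force: 65.8
```

apply_moves(steps=[[[0,0,0.0075],[0,0,0],0.5],[[0,0,0.0075],[0,0,0],0.5],[[0,0,0.0075],[0,0,0],0.5],[[0,0,0.0075],[0,0,0],0.5],[[0,0,0.0075],[0,0,0],0.5],[[0,0,0.0075],[0,0,0],0.5],[[0,0,0.0075],[0,0,0],0.5],[[0,0,0],[0,0,0],0.5]])

```text
clock: 30.07
eef_pos: [0.5438, 0.0658, 0.0554]
tool_rot: [-0.052, 0.999, -0.0, -0.0]
ft_force: [-0.1, 0.1, 0.5]
grip_width: 0.0586
grasp_force: 65.8
```

apply_moves(steps=[[[0,0,0.0025],[0,0,0],0.5],[[0,0,0.0025],[0,0,0],0.5],[[0,0,0.0025],[0,0,0],0.5],[[0,0,0.0025],[0,0,0],0.5],[[0,0,0.0025],[0,0,0],0.5],[[0,0,0.0025],[0,0,0],0.5],[[0,0,0],[0,0,0],0.5],[[0,0,0],[0,0,0],0.5]])

```text
clock: 30.73
eef_pos: [0.5441, 0.0658, 0.0527]
tool_rot: [-0.052, 0.999, 0.0, -0.0]
ft_force: [0.1, 0.3, -0.1]
grip_width: 0.0588
grasp_force: 65.8
```

apply_moves(steps=[[[0,0,0.004],[0,0,0],0.5],[[0,0,0],[0,0,0],0.5],[[0,0,0],[0,0,0],0.9],[[0,0,0],[0,0,0],0.9],[[0,0,0],[0,0,0],0.9],[[0,0,0],[0,0,0],0.9],[[0,0,0],[0,0,0],0.9],[[0,0,0],[0,0,0],0.9]])

```text
clock: 31.4
eef_pos: [0.5442, 0.0658, 0.052]
tool_rot: [-0.052, 0.999, 0.0, 0.0]
ft_force: [-0.5, 0.5, -0.4]
grip_width: 0.0768
grasp_force: 0.0
```

apply_moves(steps=[[[0,0,-0.01],[0,0,0],0.9],[[0,0,-0.02],[0,0,0],0.9],[[0,0,-0.05],[0,0,0],0.9],[[0,0,-0.1],[0,0,0],0.9],[[0,0,-0.12],[0,0,0],0.9],[[0,0,-0.12],[0,0,0],0.9],[[0,0,-0.08],[0,0,0],0.9],[[0,0,0],[0,0,0],0.9]])

```text
clock: 32.07
eef_pos: [0.547, 0.0662, 0.1572]
tool_rot: [-0.052, 0.999, 0.0, 0.005]
ft_force: [1.4, -0.4, 1.1]
grip_width: 0.0769
grasp_force: 0.0
```

apply_moves(steps=[[[0,-0.098,0],[0,0,0],0.6],[[0,-0.098,0],[0,0,0],0.6],[[0,-0.098,0],[0,0,0],0.6],[[0,-0.098,0],[0,0,0],0.6],[[0,-0.098,0],[0,0,0],0.6],[[0,-0.098,0],[0,0,0],0.6],[[0,-0.098,0],[0,0,0],0.6],[[0,-0.098,0],[0,0,0],0.6]])

```text
clock: 32.73
eef_pos: [0.5598, -0.091, 0.1515]
tool_rot: [-0.052, 0.999, 0.0, -0.0]
ft_force: [-0.1, 0.1, 0.6]
grip_width: 0.051
grasp_force: 0.0
```

```bash
python3 look.py 7; python3 st.py; cat >chk.py <<'E'
from h import *
import sys
k=sys.argv[1]
for n,f in(("top","t"),("side","s")):
    F=fr(cloud(n,np.load(f"pics/{f}{k}.npy")).reshape(-1,3));G=F[(abs(F[:,0])<42)&(abs(F[:,1])<25)&(F[:,2]>2)&(F[:,2]<90)]
    if len(G)<30: print(n,"hidden");continue
    A=np.c_[G[:,:2],np.ones(len(G))];g=abs(G[:,2]-np.median(G[:,2]))<5
    print(n,len(G),g.sum(),"plane",np.linalg.lstsq(A[g],G[g,2],rcond=None)[0].round(4))
E
python3 chk.py 7
```

```text
slotframe mm [[-1.000e-01 -1.605e+02  1.515e+02]] world [ 0.5601 -0.0927  0.1515] F [-0.5  0.3 -0.8] w 0.0514 t 32.8
toolx [-0.995 -0.099  0.   ] y [-0.099  0.995 -0.001] z [-0.    -0.001 -1.   ] down in tool [-0.     0.001  1.   ]
top 688 669 plane [4.20000e-03 6.20000e-03 5.60135e+01]
side 626 626 plane [4.70000e-03 2.20000e-03 5.60981e+01]
```

All six coasters are down and flat, with the top plane at 56 mm as expected. Now I lift the lid off and set it aside.

apply_moves(steps=[[[0,0,0.03],[0,0,0],0.6],[[0,0,0.03],[0,0,0],0.6],[[0,0,0.03],[0,0,0],0.6],[[0,0,0.03],[0,0,0],0.6],[[0,0,0.03],[0,0,0],0.6],[[0,0,0.03],[0,0,0],0.6],[[0,0,0.02],[0,0,0],0.6],[[0,0,0],[0,0,0],0.6]])

```text
clock: 33.5
eef_pos: [0.5595, -0.0898, 0.1106]
tool_rot: [-0.052, 0.999, 0.0, -0.001]
ft_force: [-1.1, -0.3, -0.1]
grip_width: 0.0513
grasp_force: 0.0
```

apply_moves(steps=[[[0,0,0],[0,0,0],0.3],[[0,0,0],[0,0,0],0.1],[[0,0,0],[0,0,0],0],[[0,0,0],[0,0,0],0],[[0,0,0],[0,0,0],0],[[0,0,0],[0,0,0],0],[[0,0,0],[0,0,0],0],[[0,0,0],[0,0,0],0]])

```text
clock: 34.17
eef_pos: [0.5607, -0.0903, 0.1126]
tool_rot: [-0.051, 0.999, -0.0, 0.001]
ft_force: [-0.2, -0.2, 4.1]
grip_width: 0.0132
grasp_force: 61.1
```

```bash
python3 st.py
```

```text
slotframe mm [[   0.7 -158.2  112.6]] world [ 0.5607 -0.0903  0.1126] F [-0.2 -0.2  4.1] w 0.0132 t 34.2
toolx [-0.995 -0.103 -0.001] y [-0.103  0.995 -0.   ] z [ 0.001 -0.    -1.   ] down in tool [0.001 0.    1.   ]
```

apply_moves(steps=[[[0,0,-0.01],[0,0,0],0],[[0,0,-0.03],[0,0,0],0],[[0,0,-0.06],[0,0,0],0],[[0,0,-0.08],[0,0,0],0],[[0,0,-0.08],[0,0,0],0],[[0,0,-0.08],[0,0,0],0],[[0,0,-0.08],[0,0,0],0],[[0,0,-0.03],[0,0,0],0]])

```text
clock: 34.83
eef_pos: [0.5609, -0.0902, 0.204]
tool_rot: [-0.052, 0.999, -0.0, 0.001]
ft_force: [0.0, 0.8, -2.0]
grip_width: 0.0128
grasp_force: 60.2
```

apply_moves(steps=[[[0.0195,0.1155,0],[0,0,0],0],[[0.0195,0.1155,0],[0,0,0],0],[[0.0195,0.1155,0],[0,0,0],0],[[0.0195,0.1155,0],[0,0,0],0],[[0.0195,0.1155,0],[0,0,0],0],[[0.0195,0.1155,0],[0,0,0],0],[[0.0195,0.1155,0],[0,0,0],0],[[0.0195,0.1155,0],[0,0,0],0]])

```text
clock: 35.5
eef_pos: [0.5091, 0.0914, 0.201]
tool_rot: [-0.051, 0.999, -0.0, -0.001]
ft_force: [0.5, -0.1, -1.6]
grip_width: 0.0126
grasp_force: 60.1
```

apply_moves(steps=[[[0.0195,0.1155,0],[0,0,0],0],[[0.0195,0.1155,0],[0,0,0],0],[[0.0195,0.1155,0],[0,0,0],0],[[0.0195,0.1155,0],[0,0,0],0],[[0.0195,0.1155,0],[0,0,0],0],[[0.0195,0.1155,0],[0,0,0],0],[[0.0195,0.1155,0],[0,0,0],0],[[0.0195,0.1155,0],[0,0,0],0]])

```text
clock: 36.17
eef_pos: [0.4591, 0.2718, 0.201]
tool_rot: [-0.052, 0.999, -0.0, -0.001]
ft_force: [0.4, -0.1, -2.0]
grip_width: 0.0128
grasp_force: 60.1
```

apply_moves(steps=[[[0,0,0.06],[0,0,0],0],[[0,0,0.1],[0,0,0],0],[[0,0,0.15],[0,0,0],0],[[0,0,0.15],[0,0,0],0],[[0,0,0.15],[0,0,0],0],[[0,0,0.1],[0,0,0],0],[[0,0,0.06],[0,0,0],0],[[0,0,0.02],[0,0,0],0]])

```text
clock: 36.83
eef_pos: [0.4576, 0.2696, 0.0405]
tool_rot: [-0.052, 0.999, -0.002, -0.003]
ft_force: [0.3, -1.0, -1.4]
grip_width: 0.0125
grasp_force: 60.1
```

apply_moves(steps=[[[0,0,0.01],[0,0,0],0],[[0,0,0.01],[0,0,0],0],[[0,0,0.005],[0,0,0],0],[[0,0,0.005],[0,0,0],0],[[0,0,0],[0,0,0],0],[[0,0,0],[0,0,0],0],[[0,0,0],[0,0,0],0],[[0,0,0],[0,0,0],0]])

```text
clock: 37.5
eef_pos: [0.4603, 0.2712, 0.0383]
tool_rot: [-0.052, 0.999, 0.0, 0.0]
ft_force: [-0.1, 0.0, -2.0]
grip_width: 0.0126
grasp_force: 60.1
```

apply_moves(steps=[[[0,0,0.005],[0,0,0],0],[[0,0,0.005],[0,0,0],0],[[0,0,0.005],[0,0,0],0],[[0,0,0.002],[0,0,0],0],[[0,0,0],[0,0,0],0],[[0,0,0],[0,0,0],0.6],[[0,0,0],[0,0,0],0.6],[[0,0,0],[0,0,0],0.6]])

```text
clock: 38.17
eef_pos: [0.4604, 0.2712, 0.0347]
tool_rot: [-0.052, 0.999, 0.0, 0.0]
ft_force: [0.9, 0.2, 0.1]
grip_width: 0.0485
grasp_force: 0.0
```

```bash
python3 st.py
```

```text
slotframe mm [[-62.5 211.6  34.7]] world [0.4604 0.2712 0.0347] F [0.9 0.2 0.1] w 0.0485 t 38.2
toolx [-0.995 -0.103 -0.001] y [-0.103  0.995  0.   ] z [ 0.001  0.    -1.   ] down in tool [ 0.001 -0.     1.   ]
```

apply_moves(steps=[[[0,0,-0.06],[0,0,0],0.6],[[0,0,-0.15],[0,0,0],0.6],[[0,0,-0.15],[0,0,0],0.6],[[0,0,-0.15],[0,0,0],0.6],[[0,0,-0.15],[0,0,0],0.6],[[0,0,-0.15],[0,0,0],0.6],[[0,0,-0.15],[0,0,0],0.6],[[0,0,-0.06],[0,0,0],0.6]])

```text
clock: 38.83
eef_pos: [0.4618, 0.272, 0.2435]
tool_rot: [-0.052, 0.999, 0.002, 0.003]
ft_force: [0.1, 0.3, 0.8]
grip_width: 0.0509
grasp_force: 0.0
```

apply_moves(steps=[[[0.0066,-0.127,0],[0,0,0],0.6],[[0.0066,-0.127,0],[0,0,0],0.6],[[0.0066,-0.127,0],[0,0,0],0.6],[[0.0066,-0.127,0],[0,0,0],0.6],[[0.0066,-0.127,0],[0,0,0],0.6],[[0.0066,-0.127,0],[0,0,0],0.6],[[0.0066,-0.127,0],[0,0,0],0.6],[[0.0066,-0.127,0],[0,0,0],0.6]])

```text
clock: 39.5
eef_pos: [0.4705, 0.0667, 0.2387]
tool_rot: [-0.052, 0.999, 0.0, 0.0]
ft_force: [0.2, -0.2, 0.4]
grip_width: 0.0519
grasp_force: 0.0
```

apply_moves(steps=[[[0.0066,-0.127,0],[0,0,0],0.6],[[0.0066,-0.127,0],[0,0,0],0.6],[[0.0066,-0.127,0],[0,0,0],0.6],[[0.0066,-0.127,0],[0,0,0],0.6],[[0.0066,-0.127,0],[0,0,0],0.6],[[0.0066,-0.127,0],[0,0,0],0.6],[[0.0066,-0.127,0],[0,0,0],0.6],[[0.0066,-0.127,0],[0,0,0],0.6]])

```text
clock: 40.17
eef_pos: [0.4809, -0.1367, 0.2387]
tool_rot: [-0.052, 0.999, -0.0, 0.0]
ft_force: [0.1, -0.0, -0.6]
grip_width: 0.0516
grasp_force: 0.0
```

apply_moves(steps=[[[0.0066,-0.127,0],[0,0,0],0.6],[[0.0066,-0.127,0],[0,0,0],0.6],[[0.0066,-0.127,0],[0,0,0],0.6],[[0.0066,-0.127,0],[0,0,0],0.6],[[0.0066,-0.127,0],[0,0,0],0.6],[[0.0066,-0.127,0],[0,0,0],0.6],[[0.0066,-0.127,0],[0,0,0],0.6],[[0.0066,-0.127,0],[0,0,0],0.6]])

```text
clock: 40.83
eef_pos: [0.4913, -0.3399, 0.2386]
tool_rot: [-0.051, 0.999, -0.0, 0.0]
ft_force: [-0.1, 0.2, -0.4]
grip_width: 0.0516
grasp_force: 0.0
```

apply_moves(steps=[[[0,0,0],[0,0,0.0337],0.6],[[0,0,0],[0,0,0.0337],0.6],[[0,0,0],[0,0,0.0337],0.6],[[0,0,0],[0,0,0.0337],0.6],[[0,0,0],[0,0,0.0337],0.6],[[0,0,0],[0,0,0.0337],0.6],[[0,0,0],[0,0,0.0337],0.6],[[0,0,0],[0,0,0.0337],0.6]])

```text
clock: 41.5
eef_pos: [0.4914, -0.3386, 0.2385]
tool_rot: [0.366, 0.931, 0.0, 0.0]
ft_force: [-0.1, 0.5, -0.6]
grip_width: 0.0507
grasp_force: 0.0
```

apply_moves(steps=[[[0,0,0],[0,0,0.0337],0.6],[[0,0,0],[0,0,0.0337],0.6],[[0,0,0],[0,0,0.0337],0.6],[[0,0,0],[0,0,0.0337],0.6],[[0,0,0],[0,0,0.0337],0.6],[[0,0,0],[0,0,0.0337],0.6],[[0,0,0],[0,0,0.0337],0.6],[[0,0,0],[0,0,0.0337],0.6]])

```text
clock: 42.17
eef_pos: [0.4914, -0.3386, 0.2385]
tool_rot: [0.716, 0.698, -0.0, 0.0]
ft_force: [0.7, -1.0, -0.1]
grip_width: 0.0516
grasp_force: 0.0
```

```bash
python3 look.py 8; python3 st.py; python3 chk.py 8; python3 - <<'E'
from h import *
s=cv2.imread("pics/s8.png")
cv2.imwrite("pics/c8.png",cv2.resize(s[200:480,220:500],(600,600),interpolation=2))
Q=cloud("side",np.load("pics/s8.npy"));S=sel(Q,345,415,335,415,.080,.1);S=S[abs(S[:,0]-.4925)<.02];print("handle",len(S),rect(S))
P=cloud("top",np.load("pics/t8.npy"));S=sel(P,110,250,220,360,.009,.02);print("lid",np.median(S[:,2]),rect(S))
E
```

```text
slotframe mm [[ -93.3 -398.2  238.6]] world [ 0.4914 -0.3386  0.2386] F [-0.3  0.1  0.4] w 0.0514 t 42.3
toolx [ 0.02  1.   -0.  ] y [ 1.   -0.02  0.  ] z [ 0. -0. -1.] down in tool [ 0. -0.  1.]
top 690 667 plane [-5.10000e-03  3.60000e-03  5.58834e+01]
side 619 619 plane [1.60000e-03 1.00000e-03 5.60446e+01]
handle 616 (array([ 492. , -340.2]), 111.4, 15.5, np.float64(1.5512))
lid 0.013421295648502933 (array([458.1, 267.4]), 295.8, 264.0, np.float64(0.0971))
```

View pics/c8.png

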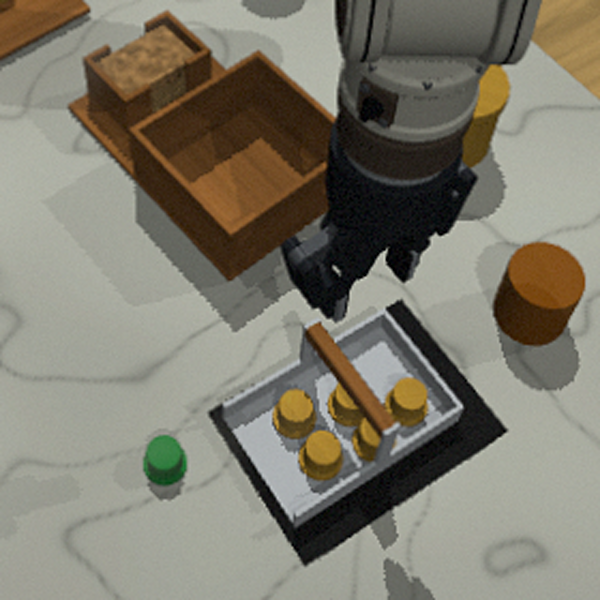

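The view shows the tray with five pods, handle at crop (350,375), its open end toward the lower left. The lid is off the bay, the corks are flat in the slot, and the green decoy stands apart at (165,460). I grip the handle.

apply_moves(steps=[[[0,0,0.06],[0,0,0],0.6],[[0,0,0.14],[0,0,0],0.6],[[0,0,0.14],[0,0,0],0.6],[[0,0,0.14],[0,0,0],0.6],[[0,0,0.14],[0,0,0],0.6],[[0,0,0.08],[0,0,0],0.6],[[0,0,0.06],[0,0,0],0.6],[[0,0,0.02],[0,0,0],0.6]])

```text
clock: 42.93
eef_pos: [0.4899, -0.3376, 0.0798]
tool_rot: [0.713, 0.701, -0.0, -0.002]
ft_force: [-0.8, -0.7, -0.8]
grip_width: 0.0511
grasp_force: 0.0
```

apply_moves(steps=[[[0,0,0],[0,0,0],0.3],[[0,0,0],[0,0,0],0.1],[[0,0,0],[0,0,0],0],[[0,0,0],[0,0,0],0],[[0,0,0],[0,0,0],0],[[0,0,0],[0,0,0],0],[[0,0,0],[0,0,0],0],[[0,0,0],[0,0,0],0]])

```text
clock: 43.6
eef_pos: [0.4924, -0.3392, 0.0841]
tool_rot: [0.714, 0.7, 0.0, 0.002]
ft_force: [0.1, 0.9, 6.2]
grip_width: 0.0132
grasp_force: 60.1
```

```bash
python3 st.py
```

```text
slotframe mm [[ -92.3 -398.9   84.1]] world [ 0.4924 -0.3392  0.0841] F [0.1 0.9 6.2] w 0.0132 t 43.6
toolx [ 0.02   1.    -0.002] y [ 1.    -0.02   0.003] z [ 0.003 -0.002 -1.   ] down in tool [ 0.002 -0.003  1.   ]
```

apply_moves(steps=[[[0,0,-0.01],[0,0,0],0],[[0,0,-0.03],[0,0,0],0],[[0,0,-0.05],[0,0,0],0],[[0,0,-0.06],[0,0,0],0],[[0,0,-0.06],[0,0,0],0],[[0,0,-0.06],[0,0,0],0],[[0,0,-0.06],[0,0,0],0],[[0,0,-0.06],[0,0,0],0]])

```text
clock: 44.27
eef_pos: [0.4908, -0.3383, 0.161]
tool_rot: [0.714, 0.7, -0.0, -0.001]
ft_force: [0.4, -0.1, -4.4]
grip_width: 0.013
grasp_force: 58.6
```

apply_moves(steps=[[[0,0,-0.06],[0,0,0],0],[[0,0,-0.06],[0,0,0],0],[[0,0,-0.06],[0,0,0],0],[[0,0,-0.06],[0,0,0],0],[[0,0,-0.06],[0,0,0],0],[[0,0,-0.05],[0,0,0],0],[[0,0,-0.03],[0,0,0],0],[[0,0,-0.01],[0,0,0],0]])

```text
clock: 44.93
eef_pos: [0.4917, -0.3388, 0.2398]
tool_rot: [0.714, 0.7, 0.0, 0.001]
ft_force: [0.6, 0.6, -3.7]
grip_width: 0.0128
grasp_force: 58.6
```

apply_moves(steps=[[[0.02,0.008,0],[0,0,0],0],[[0.04,0.0165,0],[0,0,0],0],[[0.06,0.0245,0],[0,0,0],0],[[0.06,0.0245,0],[0,0,0],0],[[0.06,0.0245,0],[0,0,0],0],[[0.06,0.0245,0],[0,0,0],0],[[0.06,0.0245,0],[0,0,0],0],[[0.06,0.0245,0],[0,0,0],0]])

```text
clock: 45.6
eef_pos: [0.528, -0.2535, 0.2385]
tool_rot: [0.714, 0.7, 0.0, -0.0]
ft_force: [-0.1, 0.4, -4.4]
grip_width: 0.0128
grasp_force: 58.6
```

apply_moves(steps=[[[0.06,0.0245,0],[0,0,0],0],[[0.06,0.0245,0],[0,0,0],0],[[0.06,0.0245,0],[0,0,0],0],[[0.06,0.0245,0],[0,0,0],0],[[0.06,0.0245,0],[0,0,0],0],[[0.06,0.0245,0],[0,0,0],0],[[0.06,0.0245,0],[0,0,0],0],[[0.06,0.0245,0],[0,0,0],0]])

```text
clock: 46.27
eef_pos: [0.5689, -0.1589, 0.2385]
tool_rot: [0.714, 0.7, -0.0, 0.0]
ft_force: [-0.2, 0.1, -4.0]
grip_width: 0.0133
grasp_force: 58.6
```

apply_moves(steps=[[[0.06,0.0245,0],[0,0,0],0],[[0.06,0.0245,0],[0,0,0],0],[[0.06,0.0245,0],[0,0,0],0],[[0.06,0.0245,0],[0,0,0],0],[[0.06,0.0245,0],[0,0,0],0],[[0.04,0.0165,0],[0,0,0],0],[[0.02,0.008,0],[0,0,0],0],[[0.0125,0.005,0],[0,0,0],0]])

```text
clock: 46.93
eef_pos: [0.6006, -0.0854, 0.2384]
tool_rot: [0.714, 0.7, -0.0, 0.0]
ft_force: [-0.0, -0.4, -3.1]
grip_width: 0.0129
grasp_force: 58.6
```

apply_moves(steps=[[[0,0,0],[0,0,-0.005],0],[[0,0,0],[0,0,-0.005],0],[[0,0,0],[0,0,-0.005],0],[[0,0,0],[0,0,-0.005],0],[[0,0,0],[0,0,-0.005],0],[[0,0,0],[0,0,-0.005],0],[[0,0,0],[0,0,-0.005],0],[[0,0,0],[0,0,-0.004],0]])

```text
clock: 47.6
eef_pos: [0.6003, -0.0863, 0.2385]
tool_rot: [0.67, 0.743, -0.0, 0.0]
ft_force: [0.3, 0.4, -4.7]
grip_width: 0.0128
grasp_force: 58.6
```

```bash
python3 look.py 9; python3 st.py;python3 - <<'E'
from h import *
s=cv2.imread("pics/s9.png")
cv2.imwrite("pics/c9.png",cv2.resize(s[120:400,230:510],(600,600),interpolation=2))
E
```

```text
slotframe mm [[  40.6 -158.1  238.5]] world [ 0.6003 -0.0862  0.2385] F [-0.7 -0.2 -3.4] w 0.0129 t 47.7
toolx [-0.103  0.995  0.   ] y [ 0.995  0.103 -0.   ] z [-0.  0. -1.] down in tool [-0.  0.  1.]
```

View pics/c9.png

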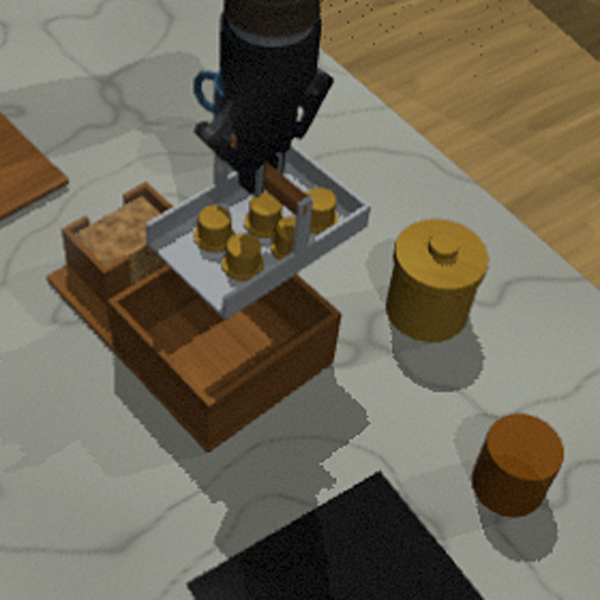

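The tray is level over the bay, its open end at crop (190,270) above the bay's middle, with all five pods on it. I lower it, then tip it.

apply_moves(steps=[[[0,0,0.02],[0,0,0],0],[[0,0,0.035],[0,0,0],0],[[0,0,0.035],[0,0,0],0],[[0,0,0.035],[0,0,0],0],[[0,0,0.035],[0,0,0],0],[[0,0,0.035],[0,0,0],0],[[0,0,0.03],[0,0,0],0],[[0,0,0.015],[0,0,0],0]])

```text
clock: 48.37
eef_pos: [0.5997, -0.0861, 0.189]
tool_rot: [0.67, 0.742, -0.001, -0.001]
ft_force: [0.5, -0.0, -3.9]
grip_width: 0.0129
grasp_force: 58.6
```

apply_moves(steps=[[[0,0,0],[-0.013,0,0],0],[[0,0,0],[-0.013,0,0],0],[[0,0,0],[-0.013,0,0],0],[[0,0,0],[-0.013,0,0],0],[[0,0,0],[-0.013,0,0],0],[[0,0,0],[-0.013,0,0],0],[[0,0,0],[-0.013,0,0],0],[[0,0,0],[-0.013,0,0],0]])

```text
clock: 49.03
eef_pos: [0.5999, -0.0862, 0.1905]
tool_rot: [0.661, 0.732, 0.121, 0.109]
ft_force: [1.1, -0.1, -4.2]
grip_width: 0.0131
grasp_force: 58.8
```

apply_moves(steps=[[[0,0,0],[-0.009,0,0],0],[[0,0,0],[-0.009,0,0],0],[[0,0,0],[-0.009,0,0],0],[[0,0,0],[-0.009,0,0],0],[[0,0,0],[-0.009,0,0],0],[[0,0,0],[-0.009,0,0],0],[[0,0,0],[-0.009,0,0],0],[[0,0,0],[-0.009,0,0],0]])

```text
clock: 49.7
eef_pos: [0.5997, -0.0862, 0.1905]
tool_rot: [0.645, 0.714, 0.203, 0.183]
ft_force: [-0.4, -0.3, -2.8]
grip_width: 0.0127
grasp_force: 59.0
```

```bash
python3 look.py 10; python3 st.py;python3 - <<'E'
from h import *
s=cv2.imread("pics/s10.png")
cv2.imwrite("pics/c10.png",cv2.resize(s[120:400,230:510],(600,600),interpolation=2))
E
```

```text
slotframe mm [[  38.8 -157.9  189.5]] world [ 0.5986 -0.0862  0.1895] F [-0.6 -0.6 -3.2] w 0.0133 t 49.8
toolx [-0.102  0.995  0.   ] y [0.848 0.086 0.523] z [ 0.52   0.054 -0.852] down in tool [-0.    -0.523  0.852]
```

View pics/c10.png

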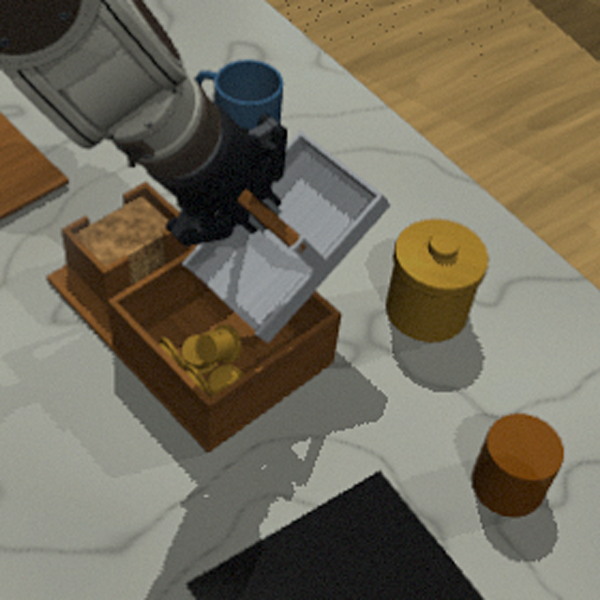

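The tray is tipped 0.55 rad and empty. The pods lie in the bay, around crop (205,355), and nothing strayed onto the counter. I level the tray and carry it back.

apply_moves(steps=[[[0,0,0],[0,0,0],0],[[0,0,0],[0.025,0,0],0],[[0,0,0],[0.025,0,0],0],[[0,0,0],[0.025,0,0],0],[[0,0,0],[0.025,0,0],0],[[0,0,0],[0.025,0,0],0],[[0,0,0],[0.025,0,0],0],[[0,0,0],[0.026,0,0],0]])

```text
clock: 50.47
eef_pos: [0.6016, -0.0862, 0.1919]
tool_rot: [0.67, 0.743, -0.001, 0.0]
ft_force: [0.6, 0.1, -3.4]
grip_width: 0.0129
grasp_force: 59.1
```

apply_moves(steps=[[[0,0,-0.03],[0,0,0.005],0],[[0,0,-0.03],[0,0,0.005],0],[[0,0,-0.03],[0,0,0.005],0],[[0,0,-0.03],[0,0,0.005],0],[[0,0,-0.03],[0,0,0.005],0],[[0,0,-0.03],[0,0,0.005],0],[[0,0,-0.03],[0,0,0.005],0],[[0,0,-0.03],[0,0,0.004],0]])

```text
clock: 51.13
eef_pos: [0.6001, -0.0863, 0.2399]
tool_rot: [0.715, 0.699, 0.0, 0.001]
ft_force: [0.4, -0.2, -3.2]
grip_width: 0.0132
grasp_force: 59.2
```

```bash
python3 look.py 11; python3 st.py; python3 - <<'E'
from h import *
# points inside bay, colour brass, max height; strays elsewhere
for n,f in(("side","s"),("top","t")):
    C=cloud(n,np.load(f"pics/{f}11.npy")).reshape(-1,3);F=fr(C,(.5607,-.0903))
    hs=cv2.cvtColor(cv2.imread(f"pics/{f}11.png"),cv2.COLOR_BGR2HSV).reshape(-1,3)
    br=(hs[:,0]>17)&(hs[:,0]<32)&(hs[:,1]>150)
    k=br&(abs(F[:,0])<74)&(abs(F[:,1])<69)&(F[:,2]>10)&(F[:,2]<130);print(n,k.sum(),np.percentile(F[k],[1,99],axis=0).round(0).tolist() if k.sum() else '')
    k=br&(C[:,2]>.004)&(C[:,2]<.06)&(C[:,0]>.25)&(C[:,0]<.72)&((abs(F[:,0])>82)|(abs(F[:,1])>78));print(" stray px",k.sum(),np.median(C[k],0))
E
```

```text
slotframe mm [[  41.2 -158.3  240.4]] world [ 0.6009 -0.0863  0.2404] F [-0.1  0.3 -3.4] w 0.0128 t 51.2
toolx [ 0.021  1.    -0.   ] y [ 1.    -0.021  0.003] z [ 0.003 -0.    -1.   ] down in tool [ 0.    -0.003  1.   ]
side 682 [[-56.0, -46.0, 11.0], [56.0, 47.0, 69.0]]
 stray px 280 [0.47029167 0.26326597 0.03195365]
top 0 
 stray px 41 [0.45674939 0.26613587 0.03481116]
```

apply_moves(steps=[[[-0.0815,-0.0297,0],[0,0,0],0],[[-0.0815,-0.0297,0],[0,0,0],0],[[-0.0815,-0.0297,0],[0,0,0],0],[[-0.0815,-0.0297,0],[0,0,0],0],[[-0.0815,-0.0297,0],[0,0,0],0],[[-0.0815,-0.0297,0],[0,0,0],0],[[-0.0815,-0.0297,0],[0,0,0],0],[[-0.0815,-0.0297,0],[0,0,0],0]])

```text
clock: 51.9
eef_pos: [0.5497, -0.2163, 0.2381]
tool_rot: [0.714, 0.7, -0.0, -0.0]
ft_force: [0.3, 0.0, -2.9]
grip_width: 0.0129
grasp_force: 59.2
```

apply_moves(steps=[[[-0.0815,-0.0297,0],[0,0,0],0],[[-0.0815,-0.0297,0],[0,0,0],0],[[-0.0815,-0.0297,0],[0,0,0],0],[[-0.0815,-0.0297,0],[0,0,0],0],[[-0.0815,-0.0297,0],[0,0,0],0],[[-0.0815,-0.0297,0],[0,0,0],0],[[-0.0815,-0.0297,0],[0,0,0],0],[[-0.0815,-0.0297,0],[0,0,0],0]])

```text
clock: 52.57
eef_pos: [0.4996, -0.3457, 0.2381]
tool_rot: [0.714, 0.7, -0.0, -0.0]
ft_force: [1.0, -0.1, -2.7]
grip_width: 0.0129
grasp_force: 59.2
```

apply_moves(steps=[[[0,0,0.06],[0,0,0],0],[[0,0,0.12],[0,0,0],0],[[0,0,0.14],[0,0,0],0],[[0,0,0.14],[0,0,0],0],[[0,0,0.12],[0,0,0],0],[[0,0,0.08],[0,0,0],0],[[0,0,0.05],[0,0,0],0],[[0,0,0.02],[0,0,0],0]])

```text
clock: 53.23
eef_pos: [0.499, -0.3443, 0.0902]
tool_rot: [0.714, 0.7, -0.0, -0.002]
ft_force: [0.8, -0.2, -3.9]
grip_width: 0.0133
grasp_force: 59.1
```

apply_moves(steps=[[[0,0,0],[0,0,0],0],[[0,0,0.005],[0,0,0],0],[[0,0,0.005],[0,0,0],0],[[0,0,0.005],[0,0,0],0],[[0,0,0.005],[0,0,0],0],[[0,0,0],[0,0,0],0],[[0,0,0],[0,0,0],0],[[0,0,0],[0,0,0],0]])

```text
clock: 53.9
eef_pos: [0.5002, -0.3451, 0.0887]
tool_rot: [0.714, 0.7, 0.0, 0.0]
ft_force: [-0.2, -0.1, -2.3]
grip_width: 0.0127
grasp_force: 59.2
```

apply_moves(steps=[[[0,0,0.005],[0,0,0],0],[[0,0,0.005],[0,0,0],0],[[0,0,0.005],[0,0,0],0],[[0,0,0.005],[0,0,0],0],[[0,0,0.003],[0,0,0],0],[[0,0,0],[0,0,0],0],[[0,0,0],[0,0,0],0],[[0,0,0],[0,0,0],0]])

```text
clock: 54.57
eef_pos: [0.5001, -0.345, 0.0841]
tool_rot: [0.714, 0.7, 0.0, 0.0]
ft_force: [-0.8, 1.4, -0.7]
grip_width: 0.0133
grasp_force: 59.6
```

apply_moves(steps=[[[0,0,0],[0,0,0],0.6],[[0,0,0],[0,0,0],0.6],[[0,0,0],[0,0,0],0.6],[[0,0,0],[0,0,0],0.6],[[0,0,0],[0,0,0],0.6],[[0,0,-0.04],[0,0,0],0.6],[[0,0,-0.1],[0,0,0],0.6],[[0,0,-0.15],[0,0,0],0.6]])

```text
clock: 55.23
eef_pos: [0.4983, -0.3438, 0.1399]
tool_rot: [0.714, 0.7, -0.001, -0.003]
ft_force: [-0.0, 0.4, -0.3]
grip_width: 0.0513
grasp_force: 0.0
```

apply_moves(steps=[[[0,0,-0.15],[0,0,0],0.6],[[0,0,-0.15],[0,0,0],0.6],[[0,0,-0.15],[0,0,0],0.6],[[0,0,-0.06],[0,0,0],0.6],[[0,0,0],[0,0,0],0.6],[[0,0,0],[0,0,0],0.6],[[0,0,0],[0,0,0],0.6],[[0,0,0],[0,0,0],0.6]])

```text
clock: 55.9
eef_pos: [0.4992, -0.3445, 0.2419]
tool_rot: [0.714, 0.7, -0.0, -0.002]
ft_force: [-0.5, -0.8, -0.3]
grip_width: 0.0512
grasp_force: 0.0
```

```bash
python3 look.py 12; python3 st.py; python3 chk.py 12; python3 - <<'E'
from h import *
s=cv2.imread("pics/s12.png");t=cv2.imread("pics/t12.png")
cv2.imwrite("pics/c12.png",np.hstack([cv2.resize(s[200:480,220:500],(500,500),interpolation=2),cv2.resize(t[200:290,295:385],(300,500))]))
Q=cloud("side",np.load("pics/s12.npy"));S=Q.reshape(-1,3);S=S[(abs(S[:,0]-.5)<.02)&(abs(S[:,1]+.345)<.07)&(S[:,2]>.08)&(S[:,2]<.1)];print("handle",np.median(S[:,2]),rect(S))
P=cloud("top",np.load("pics/t12.npy"))
for C in(P,Q):
    S=C.reshape(-1,3);S=S[(abs(S[:,0]-.46)<.1)&(abs(S[:,1]-.27)<.1)&(S[:,2]>.009)&(S[:,2]<.018)];print("lid",rect(S))
    F=fr(C.reshape(-1,3),(.5607,-.0903));G=F[(abs(F[:,0])<73)&(abs(F[:,1])<68)];print("bay contents max z",np.percentile(G[:,2],[50,98,99.5]).round(0))
E
```

```text
slotframe mm [[ -85.9 -405.   242.1]] world [ 0.4994 -0.3446  0.2421] F [-0.9  0.5 -1.4] w 0.0512 t 56.0
toolx [0.02  1.    0.002] y [ 1.    -0.02  -0.003] z [-0.003  0.002 -1.   ] down in tool [-0.002  0.003  1.   ]
top 684 663 plane [-1.30000e-03 -5.00000e-04  5.60842e+01]
side 622 621 plane [1.50000e-03 6.00000e-04 5.60654e+01]
handle 0.0903285596539533 (array([ 499.1, -345.8]), 110.7, 16.5, np.float64(1.5475))
lid (array([452.2, 271.7]), 177.6, 151.3, np.float64(0.1038))
bay contents max z [ 9. 40. 43.]
lid (array([459.9, 269.5]), 162.0, 153.1, np.float64(0.0946))
bay contents max z [ 9. 44. 76.]
```

View pics/c12.png

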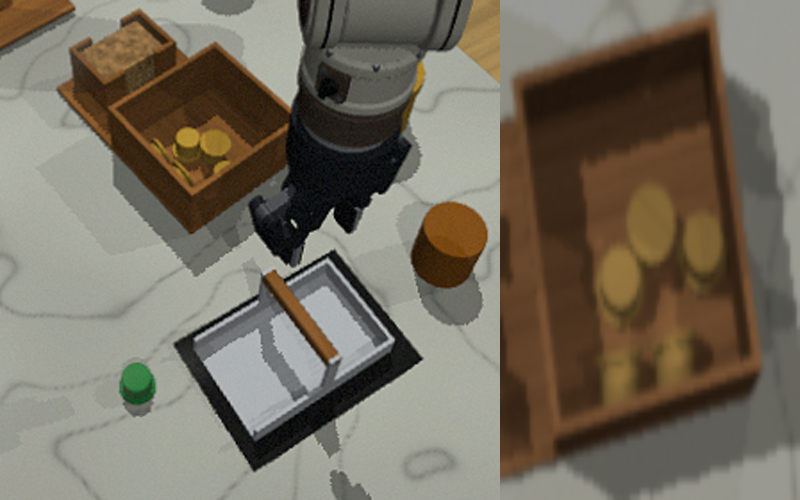

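The tray is flat and empty on its mat. All five pods lie in the bay, in the right crop at (650,225), (703,245), (620,285), (620,370) and (673,355), with nothing above 45 mm. Last is the lid.

apply_moves(steps=[[[0.128,-0.0108,0],[0,0,0],0.6],[[0.128,-0.0108,0],[0,0,0],0.6],[[0.128,-0.0108,0],[0,0,0],0.6],[[0.128,-0.0108,0],[0,0,0],0.6],[[0.128,-0.0108,0],[0,0,0],0.6],[[0.128,-0.0108,0],[0,0,0],0.6],[[0.128,-0.0108,0],[0,0,0],0.6],[[0.128,-0.0108,0],[0,0,0],0.6]])

```text
clock: 56.67
eef_pos: [0.4862, -0.1386, 0.243]
tool_rot: [0.714, 0.7, -0.0, -0.001]
ft_force: [-0.0, -0.0, -0.2]
grip_width: 0.0518
grasp_force: 0.0
```

apply_moves(steps=[[[0.128,-0.0108,0],[0,0,0],0.6],[[0.128,-0.0108,0],[0,0,0],0.6],[[0.128,-0.0108,0],[0,0,0],0.6],[[0.128,-0.0108,0],[0,0,0],0.6],[[0.128,-0.0108,0],[0,0,0],0.6],[[0.128,-0.0108,0],[0,0,0],0.6],[[0.128,-0.0108,0],[0,0,0],0.6],[[0.128,-0.0108,0],[0,0,0],0.6]])

```text
clock: 57.33
eef_pos: [0.473, 0.0663, 0.2431]
tool_rot: [0.714, 0.7, -0.001, -0.0]
ft_force: [1.0, 0.4, 0.1]
grip_width: 0.0511
grasp_force: 0.0
```

apply_moves(steps=[[[0.128,-0.0108,0],[0,0,0],0.6],[[0.128,-0.0108,0],[0,0,0],0.6],[[0.128,-0.0108,0],[0,0,0],0.6],[[0.128,-0.0108,0],[0,0,0],0.6],[[0.128,-0.0108,0],[0,0,0],0.6],[[0.128,-0.0108,0],[0,0,0],0.6],[[0.128,-0.0108,0],[0,0,0],0.6],[[0.128,-0.0108,0],[0,0,0],0.6]])

```text
clock: 58.0
eef_pos: [0.4599, 0.2713, 0.243]
tool_rot: [0.714, 0.7, -0.001, -0.0]
ft_force: [0.8, 0.6, -0.6]
grip_width: 0.0513
grasp_force: 0.0
```

apply_moves(steps=[[[0,0,0],[0,0,-0.0337],0.6],[[0,0,0],[0,0,-0.0337],0.6],[[0,0,0],[0,0,-0.0337],0.6],[[0,0,0],[0,0,-0.0337],0.6],[[0,0,0],[0,0,-0.0337],0.6],[[0,0,0],[0,0,-0.0337],0.6],[[0,0,0],[0,0,-0.0337],0.6],[[0,0,0],[0,0,-0.0337],0.6]])

```text
clock: 58.67
eef_pos: [0.4601, 0.2701, 0.2429]
tool_rot: [0.361, 0.933, -0.001, -0.001]
ft_force: [-0.3, 0.3, 0.6]
grip_width: 0.0515
grasp_force: 0.0
```

apply_moves(steps=[[[0,0,0],[0,0,-0.0337],0.6],[[0,0,0],[0,0,-0.0337],0.6],[[0,0,0],[0,0,-0.0337],0.6],[[0,0,0],[0,0,-0.0337],0.6],[[0,0,0],[0,0,-0.0337],0.6],[[0,0,0],[0,0,-0.0337],0.6],[[0,0,0],[0,0,-0.0337],0.6],[[0,0,0],[0,0,-0.0337],0.6]])

```text
clock: 59.33
eef_pos: [0.4602, 0.27, 0.2429]
tool_rot: [-0.054, 0.999, -0.0, -0.001]
ft_force: [-0.1, 0.9, 0.2]
grip_width: 0.0511
grasp_force: 0.0
```

apply_moves(steps=[[[0,0,0],[0,0,0],0.6],[[0,0,0],[0,0,0],0.6],[[0,0,0],[0,0,0],0.6],[[0,0,0],[0,0,0],0.6],[[0,0,0],[0,0,0],0.6],[[0,0,0],[0,0,0],0.6],[[0,0,0],[0,0,0],0.6],[[0,0,0],[0,0,0],0.6]])

```text
clock: 60.0
eef_pos: [0.4606, 0.2703, 0.2439]
tool_rot: [-0.051, 0.999, 0.0, 0.0]
ft_force: [0.7, 0.4, 0.1]
grip_width: 0.0511
grasp_force: 0.0
```

```bash
python3 st.py
```

```text
slotframe mm [[-62.5 210.7 243.9]] world [0.4606 0.2703 0.2439] F [0.7 0.4 0.1] w 0.0511 t 60.0
toolx [-0.995 -0.103 -0.   ] y [-0.103  0.995  0.   ] z [ 0.  0. -1.] down in tool [ 0. -0.  1.]
```

apply_moves(steps=[[[0,0.0045,0.1],[0,0,0],0.6],[[0,0,0.17],[0,0,0],0.6],[[0,0,0.18],[0,0,0],0.6],[[0,0,0.18],[0,0,0],0.6],[[0,0,0.17],[0,0,0],0.6],[[0,0,0.13],[0,0,0],0.6],[[0,0,0.07],[0,0,0],0.6],[[0,0,0.02],[0,0,0],0.6]])

```text
clock: 60.67
eef_pos: [0.4582, 0.2699, 0.0367]
tool_rot: [-0.051, 0.999, -0.001, -0.003]
ft_force: [-0.3, -0.0, -0.9]
grip_width: 0.0512
grasp_force: 0.0
```

apply_moves(steps=[[[0,0,0.01],[0,0,0],0.6],[[0,0,0.014],[0,0,0],0.6],[[0,0,0],[0,0,0],0.6],[[0,0,0],[0,0,0],0.6],[[0,0,0],[0,0,0],0.6],[[0,0,0],[0,0,0],0.6],[[0,0,0],[0,0,0],0.6],[[0,0,0],[0,0,0],0.6]])

```text
clock: 61.33
eef_pos: [0.4607, 0.2713, 0.0355]
tool_rot: [-0.052, 0.999, 0.0, 0.0]
ft_force: [-0.8, 0.4, 0.1]
grip_width: 0.0511
grasp_force: 0.0
```

apply_moves(steps=[[[0,0,0],[0,0,0],0.3],[[0,0,0],[0,0,0],0.1],[[0,0,0],[0,0,0],0],[[0,0,0],[0,0,0],0],[[0,0,0],[0,0,0],0],[[0,0,0],[0,0,0],0],[[0,0,0],[0,0,0],0],[[0,0,0],[0,0,0],0]])

```text
clock: 62.0
eef_pos: [0.4606, 0.2712, 0.0353]
tool_rot: [-0.052, 0.999, 0.0, 0.0]
ft_force: [-0.9, -0.2, 3.2]
grip_width: 0.0124
grasp_force: 61.3
```

```bash
python3 st.py
```

```text
slotframe mm [[-62.4 211.6  35.3]] world [0.4606 0.2712 0.0353] F [-0.9 -0.2  3.2] w 0.0124 t 62.0
toolx [-0.995 -0.103 -0.   ] y [-0.103  0.995  0.   ] z [ 0.  0. -1.] down in tool [ 0. -0.  1.]
```

apply_moves(steps=[[[0,0,-0.03],[0,0,0],0],[[0,0,-0.08],[0,0,0],0],[[0,0,-0.13],[0,0,0],0],[[0,0,-0.15],[0,0,0],0],[[0,0,-0.15],[0,0,0],0],[[0,0,-0.15],[0,0,0],0],[[0,0,-0.1],[0,0,0],0],[[0,0,-0.05],[0,0,0],0]])

```text
clock: 62.67
eef_pos: [0.4615, 0.2718, 0.2063]
tool_rot: [-0.052, 0.999, 0.001, 0.002]
ft_force: [0.7, -0.4, -2.3]
grip_width: 0.0127
grasp_force: 60.6
```

apply_moves(steps=[[[-0.0195,-0.1155,0],[0,0,0],0],[[-0.0195,-0.1155,0],[0,0,0],0],[[-0.0195,-0.1155,0],[0,0,0],0],[[-0.0195,-0.1155,0],[0,0,0],0],[[-0.0195,-0.1155,0],[0,0,0],0],[[-0.0195,-0.1155,0],[0,0,0],0],[[-0.0195,-0.1155,0],[0,0,0],0],[[-0.0195,-0.1155,0],[0,0,0],0]])

```text
clock: 63.33
eef_pos: [0.5098, 0.0893, 0.2017]
tool_rot: [-0.052, 0.999, -0.0, -0.001]
ft_force: [0.0, 0.6, -2.8]
grip_width: 0.0127
grasp_force: 60.6
```

apply_moves(steps=[[[-0.0195,-0.1155,0],[0,0,0],0],[[-0.0195,-0.1155,0],[0,0,0],0],[[-0.0195,-0.1155,0],[0,0,0],0],[[-0.0195,-0.1155,0],[0,0,0],0],[[-0.0195,-0.1155,0],[0,0,0],0],[[-0.0195,-0.1155,0],[0,0,0],0],[[-0.0195,-0.1155,0],[0,0,0],0],[[-0.0195,-0.1155,0],[0,0,0],0]])

```text
clock: 64.0
eef_pos: [0.5598, -0.091, 0.2015]
tool_rot: [-0.052, 0.999, 0.0, -0.002]
ft_force: [0.6, 0.5, -2.6]
grip_width: 0.0125
grasp_force: 60.6
```

apply_moves(steps=[[[0,0,0.05],[0,0,0],0],[[0,0,0.09],[0,0,0],0],[[0,0,0.09],[0,0,0],0],[[0,0,0.09],[0,0,0],0],[[0,0,0.05],[0,0,0],0],[[0,0,0.02],[0,0,0],0],[[0,0,0],[0,0,0],0],[[0,0,0],[0,0,0],0]])

```text
clock: 64.67
eef_pos: [0.5607, -0.0898, 0.1253]
tool_rot: [-0.052, 0.999, 0.0, 0.0]
ft_force: [0.6, -0.4, -0.7]
grip_width: 0.0126
grasp_force: 60.6
```

apply_moves(steps=[[[0,0,0],[0,0,0],0],[[0,0,0],[0,0,0],0],[[0,0,0],[0,0,0],0],[[0,0,0],[0,0,0],0],[[0,0,0],[0,0,0],0],[[0,0,0],[0,0,0],0],[[0,0,0],[0,0,0],0],[[0,0,0],[0,0,0],0]])

```text
clock: 65.33
eef_pos: [0.5606, -0.09, 0.1251]
tool_rot: [-0.052, 0.999, -0.0, 0.0]
ft_force: [0.3, 0.7, -1.5]
grip_width: 0.0127
grasp_force: 60.6
```

```bash
python3 st.py
```

```text
slotframe mm [[   0.7 -157.9  125.1]] world [ 0.5606 -0.09    0.1251] F [ 0.3  0.7 -1.5] w 0.0127 t 65.3
toolx [-0.995 -0.103 -0.   ] y [-0.103  0.995 -0.   ] z [ 0. -0. -1.] down in tool [0. 0. 1.]
```

Right on target, so I lower the last 12 mm.

apply_moves(steps=[[[-0.001,-0.0015,0.008],[0,0,0],0],[[0,0,0.008],[0,0,0],0],[[0,0,0.008],[0,0,0],0],[[0,0,0.008],[0,0,0],0],[[0,0,0.008],[0,0,0],0],[[0,0,0.008],[0,0,0],0],[[0,0,0.005],[0,0,0],0],[[0,0,0],[0,0,0],0]])

```text
clock: 66.0
eef_pos: [0.5606, -0.0903, 0.1141]
tool_rot: [-0.052, 0.999, 0.0, -0.0]
ft_force: [-0.5, -0.2, -1.8]
grip_width: 0.0127
grasp_force: 60.6
```

apply_moves(steps=[[[0,0,0.003],[0,0,0],0],[[0,0,0.003],[0,0,0],0],[[0,0,0],[0,0,0],0],[[0,0,0],[0,0,0],0],[[0,0,0],[0,0,0],0],[[0,0,0],[0,0,0],0],[[0,0,0],[0,0,0],0],[[0,0,0],[0,0,0],0]])

```text
clock: 66.67
eef_pos: [0.5608, -0.0903, 0.1133]
tool_rot: [-0.052, 0.999, 0.0, 0.0]
ft_force: [-0.0, 0.2, -2.2]
grip_width: 0.0129
grasp_force: 60.7
```

apply_moves(steps=[[[0,0,0.002],[0,0,0],0],[[0,0,0],[0,0,0],0],[[0,0,0],[0,0,0],0.6],[[0,0,0],[0,0,0],0.6],[[0,0,0],[0,0,0],0.6],[[0,0,0],[0,0,0],0.6],[[0,0,-0.03],[0,0,0],0.6],[[0,0,-0.08],[0,0,0],0.6]])

```text
clock: 67.33
eef_pos: [0.5591, -0.09, 0.1331]
tool_rot: [-0.052, 0.999, 0.001, -0.002]
ft_force: [-1.1, -0.7, 0.1]
grip_width: 0.0513
grasp_force: 0.0
```

apply_moves(steps=[[[0,0,-0.15],[0,0,0],0.6],[[0.1,0,-0.15],[0,0,0],0.6],[[0.15,0,-0.1],[0,0,0],0.6],[[0.15,0,0],[0,0,0],0.6],[[0.15,0,0],[0,0,0],0.6],[[0.15,0,0],[0,0,0],0.6],[[0.1,0,0],[0,0,0],0.6],[[0,0,0],[0,0,0],0.6]])

```text
clock: 68.0
eef_pos: [0.3977, -0.1067, 0.2155]
tool_rot: [-0.051, 0.999, 0.0, -0.001]
ft_force: [-1.5, -0.2, 0.6]
grip_width: 0.0512
grasp_force: 0.0
```

```bash
python3 look.py 13; python3 chk.py 13; python3 - <<'E'
from h import *
for n,f in(("top","t"),("side","s")):
    C=cloud(n,np.load(f"pics/{f}13.npy")).reshape(-1,3);F=fr(C,(.561,-.0903))
    k=(abs(F[:,0])<95)&(abs(F[:,1])<85)&(F[:,2]>86)&(F[:,2]<97);A=np.c_[F[k][:,:2],np.ones(k.sum())]
    print(n,"lid",k.sum(),rect(C[k]),np.linalg.lstsq(A,F[k,2],rcond=None)[0].round(4) if k.sum()>50 else '')
    S=C[(abs(C[:,0]-.5)<.02)&(abs(C[:,1]+.345)<.07)&(C[:,2]>.08)&(C[:,2]<.1)];print("handle",len(S),rect(S) if len(S) else '')
o=bot.get_obs();print(o['clock'],o['eef_pos'])
E
```

```text
top 681 658 plane [ 7.40000e-03 -1.70000e-03  5.59478e+01]
side 585 584 plane [6.40000e-03 4.80000e-03 5.58975e+01]
top lid 3060 (array([561.2, -89.8]), 161.1, 151.4, np.float64(0.1021)) [-1.40000e-03  1.30000e-03  9.09696e+01]
handle 296 (array([ 498.5, -345.2]), 110.9, 14.9, np.float64(1.5591))
side lid 4489 (array([560.5, -90.6]), 163.3, 153.0, np.float64(0.0942)) [6.00000e-04 1.60000e-03 9.07498e+01]
handle 617 (array([ 498.5, -346.4]), 110.8, 15.8, np.float64(1.5535))
68.1 [ 0.40171976 -0.10698281  0.21583128]
```

View pics/s13.png

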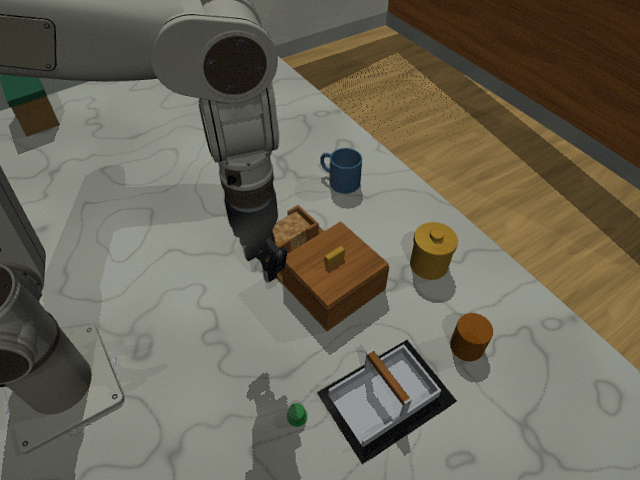

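The lid is square on the bay at (335,275), the corks are in the slot at (294,230), and the empty tray is on the mat at (388,395). The mug, tin and honey pot are unmoved and there are no strays. I hand the job in.

```bash
python3 -c "
from workcell import bot
print(bot.job_done())"
```

```text
the job is handed in; nothing more can be done
None
```

I handed the job in at about 68 s, verdict not shown. My last images have all six coasters flat in the slot, the five pods tipped into the bay with the lid square on it, the empty tray on its mat, and the mug, tin and honey pot unmoved.

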